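Inspect the blue chromatography column over the light panel

TASK

Lift the wire guard with the orange handle off the column holder and gently hang it astride the parking rail, one pair of legs on each side of the bar, so that it hangs roughly level, and let go of it. Then draw the blue-sleeved column up out of its socket, lean it over to about 60 degrees from upright with its top end still the higher, and finish while holding it like that, in the gripper alone, with its middle about 15 cm above the centre of the inspection light panel. Leave the other columns and the bottles where they stand.

Things in the scene. Friction and masses are not known exactly. Their poses are not given: they have to be found in the camera images.
- holder: Fixed column holder: base plate 100 x 170 x 8 mm with a grey block 50 (x) x 140 (y) x 30 mm on it, its top 38 mm above the work surface. Three sockets 22 mm in diameter at y = -45, 0 and +45 mm, 30 mm deep. Origin: centre of its underside; z up. Stands left or right of the panel, yaw up to 17 degrees.
- column_blue: Steel chromatography column, blue sleeve and top spot: round, 100 mm long, upright in a socket, foot 8 mm above the work surface. 20 mm diameter end fittings 22 mm long at both ends, 13 mm tube between, sleeve 15 mm. Origin: centre of its foot; z along it to its top. 0.12 kg. The one to inspect; it may stand in any socket, 1 mm play all round, free once raised 30 mm.
- column_blue_mid (a point): Middle of the blue column, on its axis, 50 mm from either end.
- column_yellow: Steel chromatography column, yellow sleeve and top spot: round, 100 mm long, upright in a socket, foot 8 mm above the work surface. 20 mm diameter end fittings 22 mm long at both ends, 13 mm tube between, sleeve 15 mm. Origin: centre of its foot; z along it to its top. 0.12 kg. A bystander.
- column_green: Steel chromatography column, green sleeve and top spot: round, 100 mm long, upright in a socket, foot 8 mm above the work surface. 20 mm diameter end fittings 22 mm long at both ends, 13 mm tube between, sleeve 15 mm. Origin: centre of its foot; z along it to its top. 0.12 kg. A bystander.
- guard: Loose 0.22 kg wire guard standing on the holder's base plate (feet 8 mm above the work surface), astride its block and over the columns: four 8 mm bar legs weighted with 14 mm feet 18 mm tall, at x +-36, y +-70 mm, joined at each end (y +-70) by a roof-shaped crosspiece, and an orange handle on top. Origin: centre between the feet, at their underside; z up, y along the ridge. Feet must rise above 110 mm to pass the columns.
- guard_ridge (a point): Underside of the guard's ridge, at mid length, 118 mm above the feet: when the guard hangs, the ridges of its two crosspieces (at y +-70 mm) rest on top of the rail's bar, legs on either side. The crosspieces slope down from here to the legs, 16 mm lower. A 10 mm square bar runs along the ridge, 124 to 134 mm above the feet.
- guard_grip (a point): Point to grip on the guard's orange handle: an upright plate 12 mm thick (guard x), 60 mm long (guard y), from 134 to 168 mm above the feet. The point lies mid thickness and length, 158 mm above the feet, 10 mm below the handle's top.
- rail: Fixed parking rail: a horizontal steel bar 12 mm in diameter along its y, 240 mm long, its axis 160 mm above the work surface, on a 16 mm post with a round foot 70 mm across at each end. Origin: below the middle of the bar, on the work surface; z up. It stands on the other side of the panel from the holder, at any yaw up to 17 degrees.
- rail_mid (a point): Middle of the rail's bar, on its axis, 160 mm above the work surface.
- panel: Fixed inspection light panel lying on the work surface, 140 (x) x 120 (y) x 12 mm, black rim and bright top. Origin: centre of its underside.
- panel_top (a point): Centre of the panel's lit top face, 12 mm above the work surface.
- bottle_clear: Clear glass bottle with blue cap, 48 mm in diameter, 85 mm tall, beyond the panel. Its origin: centre of the underside. A bystander: leave it standing.
- bottle_amber: Amber jar with black cap, 44 mm in diameter, 75 mm tall, beyond the panel. Its origin: centre of the underside. A bystander: leave it standing.

How it is judged:
By the outcome, as a careful person would: the job done as asked, in the order asked, and still so for the second after the job is handed in, while the arm keeps its last pose, push and grip.
It also fails if it takes over 67 s, if anything falls off the work surface, if the arm or the gripper's body presses on something with over 40 N, if the wrist force passes 120 N, or if a joint passes its speed limit or range.

ROBOT

A 6-joint arm with a two-finger parallel gripper is mounted at the origin on the work surface. World frame = base frame: x ahead of the robot, y to its left, z up, the work surface at z = 0. Lengths are in m, angles in degrees, forces in N, time in s.
With the tool pointing down it reaches from about 0.375 to 0.9 m from the base axis. Payload 3.1 kg.
Tool frame: the origin (TCP) lies at the very end of the fingers, on their centre line; the grasp point (between the pads) lies 19 mm behind it (bot.grip_point_offset is the distance from the TCP to the grasp point, in m); z points along the fingers, x is the direction in which the jaws open and shut, and the axes are right-handed (so a half turn about z gives the same grasp; the last joint's range is limited). The gripper opens to 87 mm and grips with 3 to 60 N. Pads are 19 mm wide; open, the fingers measure 117 mm over their backs; the gripper's body (75 mm by 190 mm) begins 51 mm behind the grasp point.
Start: joints at [-80.529, 30.224, 82.088, -0, 67.689, -10.227], TCP at [0.211, -0.588, 0.223] pointing down, gripper open.
Joint ranges: [-176.69, 176.69], [-43.24, 126.21], [12.49, 139.97], [-82, 262], [0, 151.66], [-163.58, 163.58]. Speed limits (degrees/s): [159.86, 159.86, 180, 180, 180, 180].

INTERFACE

Orientations are given as a 3x3 rotation matrix whose columns are the frame's x, y, z axes.
In Python, from rig import bot, capture, recognise, place_of gives the robot as it stands.
- The arm moves only by the tool send_rows, never from a script. Its argument "motion" is a list of rows, each a list of 2 entries, a list of its own where there are three numbers: the shift along the tool's x, y, z in mm, then the turn about the tool's z in rad. A call has exactly 5 rows; each row shifts and turns the pose as measured when the row begins, along the tool's axes as they then stand; what a row does not reach is not made up. A row lasts 1/12 s, in which the tool goes at most 41.7 mm and 7.16 degrees, less where a joint would pass 70% of its speed; a pose out of reach is approached as far as the arm can. A call with a gripper value outside its range is refused whole. "gripper" is the closure, from 0 (fully open) to 1 (shut), set as the call begins (left out, the last holds). The fingers move at their own pace and stop on an object; the grip force is fixed at half the most. Time passes only in rows, so rows that do not move let the fingers close, or fill a call up. It gives the time, the measured TCP pose, the force and the opening at its end, in the units of the state.
- bot.read_state(): the state, without advancing time (a new reading comes with each control period).
- capture(name): name is "side" or "top" or "wrist"; returns a dict with "image" (384x512x3 uint8, blue, green, red), "fx", "fy", "cx", "cy" (pixels), "rvec" (rotation vector, rad) and "tvec" (3), from world to camera coordinates, as OpenCV has them. Camera axes: x right, y down, z forward; pixel columns grow to the right and rows downward; lengths in m; the calibration is good to about 2 mm. The wrist camera is an equidistant fisheye: a pixel r from the principal point sees the ray r / f radians off the axis. A picture is of the moment at which its call begins. There is no depth.
- bot.hand_in(): hands the job in, once; it reports no verdict.
Trained networks look in the newest picture that a camera, given by its name, has taken for a name from the list of things; names that differ only in an ending like _2 or _b are one class to them, and where a whole thing is asked for, a point or a joint stands for the part that bears it (a point fixed in the world has none). Each returns a list of dicts, best first, with "p" (0 to 1); they miss things now and then, are a little off and sometimes report something else, mostly with a low value. They report only what shows in the picture. A call takes as long as a camera call.
- recognise(camera, target): "xy" ([column, row] in pixels, amid what is visible of it).
- place_of(camera, target): "xy" ([column, row] in pixels: a listed point, or the origin of a listed thing).
The state is a dict: "time_s": time; "joint_positions": joint angles; "qvel": joint speeds; "tau": joint torques, N m; "position": TCP position; "tcp_rot": TCP orientation; "force": force on the tool from outside, world axes, zero at the start; "moment": the same for the moment, N m; "opening": opening from 0.0 (shut) to 1.0 (fully open).
Only numpy, scipy, OpenCV 4.12 (cv2) and the standard library are available. Lean on these libraries where they do the work, as an engineer would, in place of code of your own. Each camera call takes 0.05 s, during which the arm holds its last target.

## Working session

There is one attempt and no reset: what is moved stays moved. The work goes in short steps, Python scripts to look and compute and a tool call to move; the robot and the scene stay as the last step left them, time stands still between calls to the robot, and variables do not carry over. Pictures are saved under pics/ and viewed, and the job is handed in when it is done.

Besides the shell and the picture viewer there is one more tool, called after "Emit:" as name([rows], argument=value, ...), one row to a line, values as JSON. send_rows: Moves the arm, as the interface text tells. Its arguments: {"type":"object","properties":{"motion":{"type":"array","items":{"type":"array"}},"gripper":{"type":"number"}},"required":["motion"]}

```bash
ls; mkdir -p pics; python3 - <<'E'
from rig import bot,capture,recognise,place_of
import cv2
s=bot.read_state();print(s)
for n in ['side','top','wrist']:
    c=capture(n);cv2.imwrite(f'pics/{n}0.png',c['image']);print(n,c['fx'],c['fy'],c['cx'],c['cy'],c['rvec'],c['tvec'])
    for t in ['holder','column_blue','column_yellow','column_green','guard','guard_ridge','guard_grip','rail','rail_mid','panel_top','bottle_clear','bottle_amber']:
        try: print(t,[(d['xy'],round(d['p'],2)) for d in place_of(n,t)[:2]])
        except Exception as e: print(t,e)
E
```

```text
pics
{'time_s': 0.0, 'joint_positions': array([-8.05298929e+01,  3.02776597e+01,  8.21590029e+01, -2.73974186e-03,
        6.76889047e+01, -1.02269421e+01]), 'qvel': array([-0.00560153,  0.04599873,  0.02977343,  0.00398458,  0.00546133,
        0.01258446]), 'tau': array([-1.11276433e-03, -4.40045643e+01, -1.76593173e+01,  6.34008832e-02,
        5.82415354e-02, -1.63677792e-04]), 'position': array([ 0.21054594, -0.58766347,  0.22157113]), 'tcp_rot': array([[ 3.37063470e-01, -9.41481840e-01, -4.04218998e-04],
       [-9.41479438e-01, -3.37063535e-01,  2.15441520e-03],
       [-2.16459027e-03, -3.45610788e-04, -9.99997598e-01]]), 'force': array([-0.42988463,  0.04250681,  0.09925375]), 'moment': array([ 0.01456528, -0.04163407, -0.03126521]), 'opening': 0.9970511899996645}
side 455.18736908961284 455.18736908961284 251.38479803980601 193.15890592399634 [ 0.9415047  -2.34889766  1.1981148 ] [0.44096163 0.35598279 0.93051497]
holder [([189.0, 292.2], 0.82), ([205.6, 229.2], 0.72)]
column_blue [([329.7, 142.8], 0.62), ([188.0, 293.1], 0.45)]
column_yellow [([179.9, 303.8], 0.44)]
column
[... 556 characters left out ...]
n_green [([149.7, 197.0], 0.71), ([170.3, 198.8], 0.43)]
guard [([156.2, 205.1], 0.87)]
guard_ridge [([255.3, 224.8], 0.62), ([148.0, 195.2], 0.56)]
guard_grip [([145.7, 195.7], 0.91)]
rail []
rail_mid [([373.1, 187.9], 0.94), ([155.1, 201.7], 0.39)]
panel_top [([256.6, 222.3], 0.78)]
bottle_clear [([225.0, 159.1], 0.52)]
bottle_amber [([161.6, 207.2], 0.69), ([270.6, 167.5], 0.5)]
wrist 297.3186396354542 297.3186396354542 256.9312485614943 193.28959063816473 [-2.36196672  1.6617651   0.24888073] [-0.62627892 -0.03565636  0.39128407]
holder []
column_blue []
column_yellow []
column_green []
guard []
guard_ridge []
guard_grip []
rail []
rail_mid []
panel_top []
bottle_clear []
bottle_amber []
```

```bash
python3 - <<'E'
import cv2
s=cv2.imread('pics/side0.png');t=cv2.imread('pics/top0.png')
cv2.imwrite('pics/side0b.png',cv2.resize(s,(800,600)))
cv2.imwrite('pics/top0b.png',cv2.resize(t,(800,600)))
cv2.imwrite('pics/top0c.png',cv2.resize(t[140:280,100:240],(600,600),interpolation=cv2.INTER_CUBIC))
cv2.imwrite('pics/side0c.png',cv2.resize(s[220:340,120:260],(700,600),interpolation=cv2.INTER_CUBIC))
E
```

```text
(no output)
```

View pics/side0b.png

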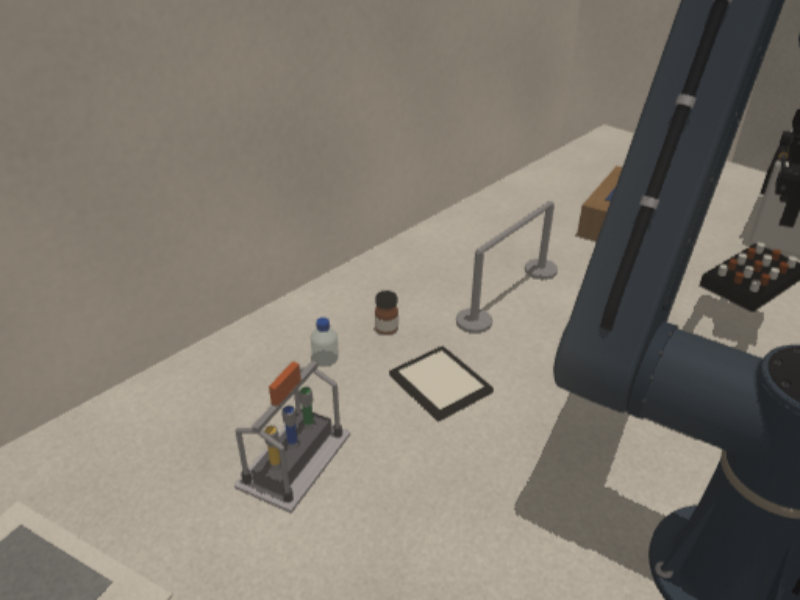

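View pics/top0b.png

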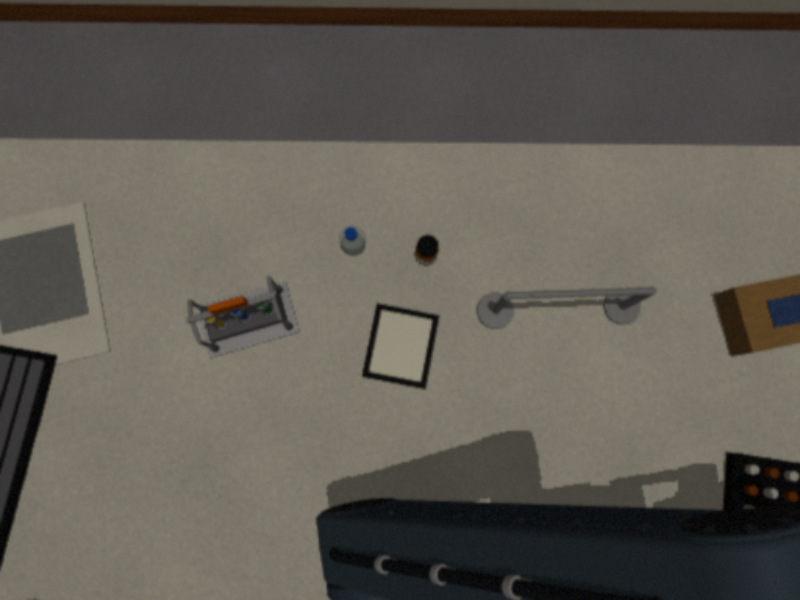

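View pics/top0c.png

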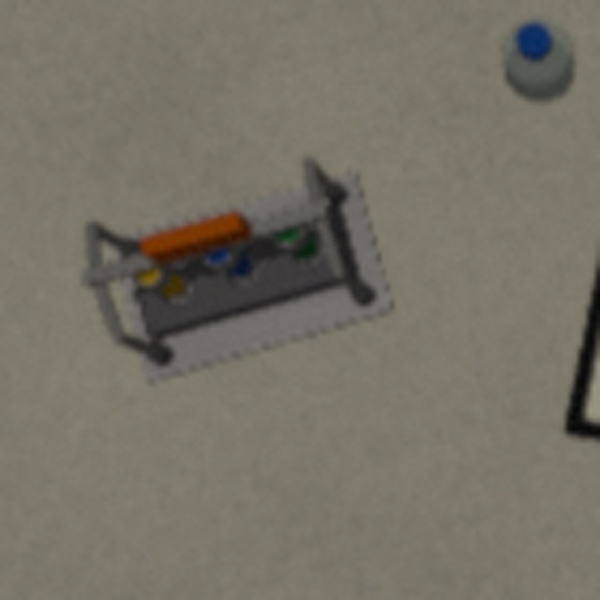

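View pics/side0c.png

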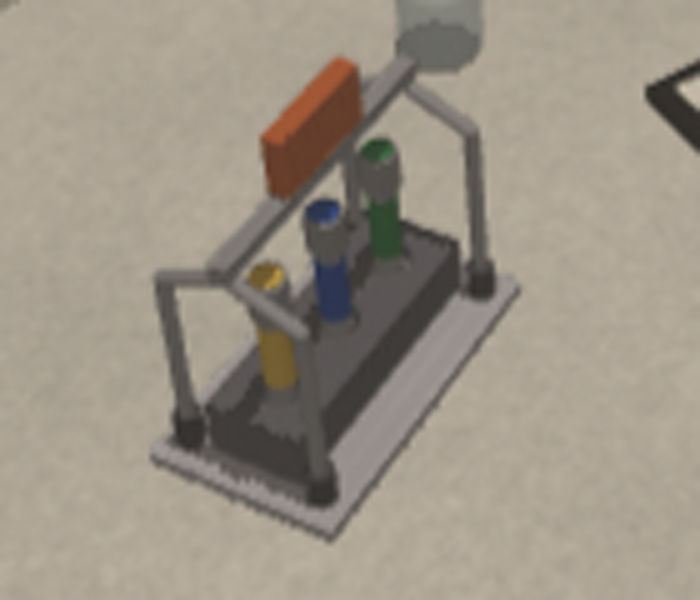

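```bash
cat > h.py <<'E'
import numpy as np,cv2
CAM={'side':(455.187,251.385,193.159,[0.9415047,-2.34889766,1.1981148],[0.44096163,0.35598279,0.93051497]),
'top':(438.645,261.297,188.054,[2.13731144,-2.12928068,0.21316728],[-0.03325441,0.60154488,1.18476907])}
def ray(cam,p):
    f,cx,cy,r,t=CAM[cam];R=cv2.Rodrigues(np.array(r))[0];t=np.array(t)
    d=R.T@np.array([(p[0]-cx)/f,(p[1]-cy)/f,1]);return -R.T@t,d
def atz(cam,p,z):
    o,d=ray(cam,p);return o+d*(z-o[2])/d[2]
def proj(cam,X):
    f,cx,cy,r,t=CAM[cam];R=cv2.Rodrigues(np.array(r))[0];c=R@np.array(X)+np.array(t)
    return np.array([f*c[0]/c[2]+cx,f*c[1]/c[2]+cy])
def tri(p1,p2,c1='side',c2='top'):
    o1,d1=ray(c1,p1);o2,d2=ray(c2,p2)
    A=np.c_[d1,-d2];s=np.linalg.lstsq(A,o2-o1,rcond=None)[0]
    a=o1+d1*s[0];b=o2+d2*s[1];return (a+b)/2,np.linalg.norm(a-b)
E
python3 - <<'E'
from h import *
np.set_printoptions(precision=4,suppress=True)
sc=lambda x,y:(( x+.5)*.2-.5+120,(y+.5)*.2-.5+220)
tc=lambda x,y:((x+.5)*140/600-.5+100,(y+.5)*140/600-.5+140)
b=lambda x,y:((x+.5)*.64-.5,(y+.5)*.64-.5)
print('cams',ray('side',(0,0))[0],ray('top',(0,0))[0])
for p in [(518,288),(333,540),(152,458)]: print('side plate',atz('side',sc(*p),.008))
for p in [(355,170),(392,308),(152,380)]: print('top plate',atz('top',tc(*p),.008))
print('grip',tri((183.1,244.2),(145.7,195.7)))
print('ridge',tri((182.3,256.8),(148,195.2)))
print('railmid',tri((328.4,143.1),(373.1,187.9)), atz('top',(373.1,187.9),.16),atz('side',(328.4,143.1),.16))
for p in [(494,310),(621,307)]: print('rail feet top',atz('top',b(*p),0.004))
for p in [(474,320),(541,268)]: print('rail feet side',atz('side',b(*p),0.004))
for p in [(500,296),(655,291)]: print('bar top',atz('top',b(*p),0.16))
for p in [(480,252),(551,208)]: print('bar side',atz('side',b(*p),0.16))
print('panel',atz('top',(256.6,222.3),.012),atz('side',(282.8,240.1),.012))
for p in [(378,306),(438,316),(424,387),(364,377)]: print('pan c',atz('top',b(*p),.012))
for n,p in [('y',(266,275)),('b',(323,210)),('g',(378,150))]: print(n,atz('side',sc(*p),.108))
print('amber',atz('top',b(427,245),.075),'clear',atz('top',b(351,234),.085))
E
```

```text
cams [-0.059   0.6976  0.8348] [ 0.3765 -0.0108  1.2747]
side plate [0.5371 0.177  0.008 ]
side plate [0.4864 0.3369 0.008 ]
side plate [0.5813 0.3648 0.008 ]
top plate [0.6354 0.2    0.008 ]
top plate [0.5402 0.1717 0.008 ]
top plate [0.4909 0.3307 0.008 ]
grip (array([0.5607, 0.2669, 0.1618]), np.float64(0.00038481373821404243))
ridge (array([0.5675, 0.2699, 0.122 ]), np.float64(0.002377283866268014))
railmid (array([ 0.5884, -0.3159,  0.1626]), np.float64(0.010954584267350702)) [ 0.5843 -0.3195  0.16  ] [ 0.5956 -0.3169  0.16  ]
rail feet top [ 0.5816 -0.1927  0.004 ]
rail feet top [ 0.5885 -0.4333  0.004 ]
rail feet side [ 0.5817 -0.1954  0.004 ]
rail feet side [ 0.5924 -0.4374  0.004 ]
bar top [ 0.58   -0.1808  0.16  ]
bar top [ 0.5898 -0.4398  0.16  ]
bar side [ 0.579  -0.1929  0.16  ]
bar side [ 0.5791 -0.4196  0.16  ]
panel [ 0.5091 -0.0184  0.012 ] [ 0.5168 -0.0249  0.012 ]
pan c [0.5868 0.0253 0.012 ]
pan c [ 0.5685 -0.0867  0.012 ]
pan c [ 0.4371 -0.0603  0.012 ]
pan c [0.4549 0.0495 0.012 ]
y [0.5503 0.3107 0.108 ]
b [0.5635 0.2678 0.108 ]
g [0.5756 0.225  0.108 ]
amber [ 0.6884 -0.0638  0.075 ] clear [0.7052 0.0729 0.085 ]
```

```bash
cat > plan.py <<'E'
import sys,json,numpy as np
def plan(pos,yawx,tgt,yawt,step=40.,n=None,dturn=0.12,maxcalls=12):
    # pos in m; yaw in deg of tool x in world; tool z down
    pos=np.array(pos)*1000.;tgt=np.array(tgt)*1000.;yaw=np.radians(yawx);yt=np.radians(yawt)
    rows=[]
    dist=np.linalg.norm(tgt-pos);N=max(int(np.ceil(dist/step)),int(np.ceil(abs(yt-yaw)/dturn)))
    if n: N=max(N,n)
    for i in range(N):
        d=(tgt-pos)/(N-i);t=(yt-yaw)/(N-i)
        x=np.array([np.cos(yaw),np.sin(yaw),0]);y=np.array([np.sin(yaw),-np.cos(yaw),0])
        s=[round(float(x@d),1),round(float(y@d),1),round(float(-d[2]),1)];tt=round(float(-t),3)
        rows.append([s,tt]);pos=pos+s[0]*x+s[1]*y-np.array([0,0,s[2]]);yaw-=tt
    while len(rows)%5: rows.append([[0,0,0],0])
    for i in range(0,len(rows),5): print(json.dumps(rows[i:i+5]))
def cur():
    from rig import bot
    s=bot.read_state();R=s['tcp_rot'];y=np.degrees(np.arctan2(R[1,0],R[0,0]))
    print('t',round(s['time_s'],2),'pos',s['position'].round(4),'yaw',round(y,2),'tilt',R[:,2].round(4),'j',s['joint_positions'].round(1),'F',s['force'].round(1),'op',round(s['opening'],3))
    return s['position'],y
if __name__=='__main__':
    a=[float(v) for v in sys.argv[1:]]
    p,y=cur()
    if len(a)>=4: plan(p,y,a[:3],a[3],*(a[4:5]))
E
python3 plan.py 0.545 0.255 0.30 16.7 38
```

```text
t 1.95 pos [ 0.2107 -0.5884  0.2226] yaw -70.3 tilt [-0. -0. -1.] j [-80.5  30.2  82.1  -0.   67.7 -10.2] F [-1.   0.  -0.7] op 0.999
[[[-28.4, -25.0, -3.2], -0.063], [[-26.8, -26.7, -3.2], -0.063], [[-25.0, -28.3, -3.2], -0.063], [[-23.2, -29.8, -3.2], -0.063], [[-21.3, -31.3, -3.2], -0.063]]
[[[-19.3, -32.5, -3.2], -0.063], [[-17.2, -33.7, -3.2], -0.063], [[-15.0, -34.7, -3.2], -0.063], [[-12.8, -35.6, -3.2], -0.063], [[-10.5, -36.3, -3.2], -0.063]]
[[[-8.2, -36.9, -3.2], -0.063], [[-5.9, -37.3, -3.2], -0.063], [[-3.5, -37.6, -3.3], -0.064], [[-1.1, -37.8, -3.2], -0.063], [[1.3, -37.8, -3.3], -0.064]]
[[[3.7, -37.6, -3.2], -0.063], [[6.0, -37.3, -3.3], -0.064], [[8.4, -36.9, -3.2], -0.063], [[10.7, -36.2, -3.3], -0.064], [[13.0, -35.5, -3.2], -0.063]]
[[[15.2, -34.6, -3.3], -0.064], [[17.4, -33.6, -3.2], -0.063], [[19.5, -32.4, -3.3], -0.064], [[21.5, -31.1, -3.2], -0.063], [[0, 0, 0], 0]]
```

Emit:
send_rows([
  [[-28, -25, -8], -0.063],
  [[-27, -27, -8], -0.063],
  [[-25, -28, -8], -0.063],
  [[-23, -30, -8], -0.063],
  [[-21, -31, -8], -0.063],
])

```text
time_s: 2.37
position: [0.2787, -0.4157, 0.2601]
tcp_rot: [[0.614, -0.789, -0.001], [-0.789, -0.614, -0.004], [0.003, 0.003, -1.0]]
force: [0.3, 0.5, -0.6]
opening: 1.0
```

Emit:
send_rows([
  [[-19, -32, -8], -0.063],
  [[-17, -34, -8], -0.063],
  [[-15, -35, -8], -0.063],
  [[-13, -36, 0], -0.063],
  [[-10, -36, 0], -0.063],
])

```text
time_s: 2.78
position: [0.3499, -0.2321, 0.2868]
tcp_rot: [[0.836, -0.549, 0.004], [-0.549, -0.836, -0.009], [0.008, 0.005, -1.0]]
force: [1.0, -0.8, 0.6]
opening: 1.004
```

```bash
python3 plan.py 0.545 0.255 0.30 16.7 38
```

```text
t 2.78 pos [ 0.3499 -0.2321  0.2868] yaw -33.33 tilt [ 0.0042 -0.0089 -1.    ] j [-48.8   8.8 105.   -0.2  65.6 -15.4] F [ 1.  -0.8  0.6] op 1.004
[[[-7.5, -36.7, -0.9], -0.062], [[-5.2, -37.1, -0.9], -0.062], [[-2.9, -37.4, -0.9], -0.062], [[-0.5, -37.5, -1.0], -0.062], [[1.8, -37.4, -0.9], -0.063]]
[[[4.1, -37.3, -1.0], -0.062], [[6.4, -36.9, -0.9], -0.063], [[8.7, -36.4, -1.0], -0.062], [[11.0, -35.8, -0.9], -0.063], [[13.2, -35.1, -1.0], -0.062]]
[[[15.4, -34.2, -0.9], -0.063], [[17.5, -33.2, -1.0], -0.062], [[19.5, -32.0, -0.9], -0.063], [[21.5, -30.7, -1.0], -0.062], [[0, 0, 0], 0]]
```

Emit:
send_rows([
  [[-7.5, -37, -1], -0.062],
  [[-5, -37, -1], -0.062],
  [[-3, -37.5, -1], -0.062],
  [[-0.5, -37.5, -1], -0.062],
  [[2, -37.5, -1], -0.062],
])

```text
time_s: 3.2
position: [0.4209, -0.0487, 0.2929]
tcp_rot: [[0.967, -0.255, 0.01], [-0.255, -0.967, -0.012], [0.013, 0.009, -1.0]]
force: [0.8, -0.6, 0.5]
opening: 0.999
```

Emit:
send_rows([
  [[4, -37, -1], -0.062],
  [[6.5, -37, -1], -0.062],
  [[9, -36, -1], -0.062],
  [[11, -36, -1], -0.062],
  [[13, -35, -1], -0.062],
])

```text
time_s: 3.62
position: [0.489, 0.1362, 0.2985]
tcp_rot: [[0.998, 0.069, 0.015], [0.069, -0.998, -0.013], [0.014, 0.014, -1.0]]
force: [0.8, 0.0, 0.3]
opening: 0.999
```

Emit:
send_rows([
  [[15.5, -34, -1], -0.062],
  [[17.5, -33, -1], -0.062],
  [[19.5, -32, -1], -0.063],
  [[10, -15, -1], -0.062],
  [[0, 0, 0], 0],
])

```text
time_s: 4.03
position: [0.5362, 0.2732, 0.3021]
tcp_rot: [[0.942, 0.334, 0.02], [0.335, -0.942, -0.01], [0.016, 0.016, -1.0]]
force: [-0.2, -0.3, -1.5]
opening: 0.999
```

```bash
cat > look.py <<'E'
import sys,cv2,json,numpy as np
from rig import capture
def fish(c,X):
    R=cv2.Rodrigues(np.array(c['rvec'],float))[0];t=np.array(c['tvec']).ravel();p=R@np.array(X)+t
    r=np.hypot(p[0],p[1]);th=np.arctan2(r,p[2]);f=c['fx'];return (c['cx']+f*th*p[0]/r,c['cy']+f*th*p[1]/r)
def fray(c,xy):
    R=cv2.Rodrigues(np.array(c['rvec'],float))[0];t=np.array(c['tvec']).ravel();u=(xy[0]-c['cx'])/c['fx'];v=(xy[1]-c['cy'])/c['fy'];th=np.hypot(u,v)
    d=np.array([np.sin(th)*u/th,np.sin(th)*v/th,np.cos(th)]);return -R.T@t,R.T@d
def fatz(c,xy,z):
    o,d=fray(c,xy);return (o+d*(z-o[2])/d[2])
def load(f):
    d=json.load(open(f));return d
if __name__=='__main__':
    cam,name=sys.argv[1:3];c=capture(cam);im=c.pop('image');cv2.imwrite(f'pics/{name}_raw.png',im);cv2.imwrite(f'pics/{name}.png',cv2.resize(im,(800,600),interpolation=cv2.INTER_CUBIC))
    json.dump({k:(np.array(v).ravel().tolist() if np.ndim(v) else float(v)) for k,v in c.items()},open(f'pics/{name}.json','w'))
E
python3 look.py wrist w1; python3 plan.py
```

```text
t 4.08 pos [0.5355 0.2718 0.3019] yaw 19.4 tilt [ 0.0187 -0.0108 -0.9998] j [16.7 23.5 80.6 -0.9 75.  -2.4] F [0.4 0.7 0.3] op 1.0
```

View pics/w1.png

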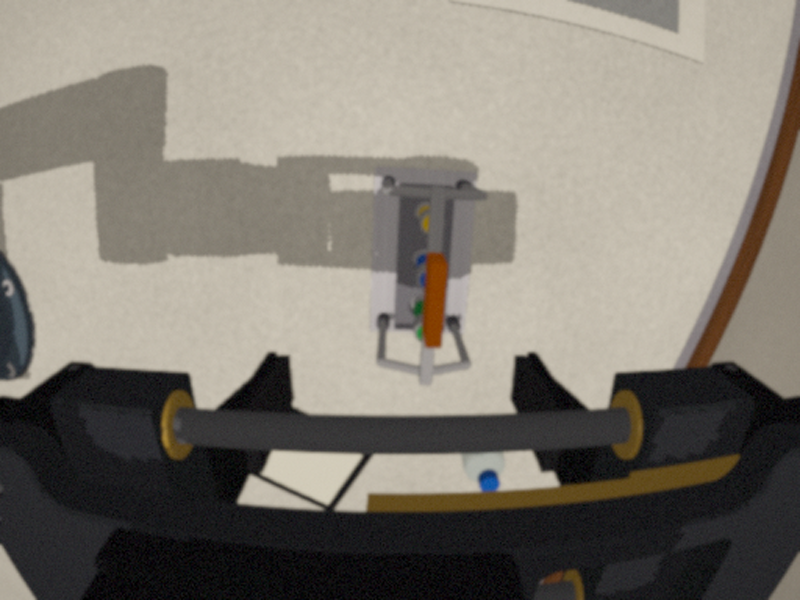

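```bash
python3 - <<'E'
import cv2
t=cv2.imread('pics/w1_raw.png')
cv2.imwrite('pics/w1c.png',cv2.resize(t[100:260,220:340],(600,800),interpolation=cv2.INTER_CUBIC)[:,:])
E
```

```text
(no output)
```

View pics/w1c.png

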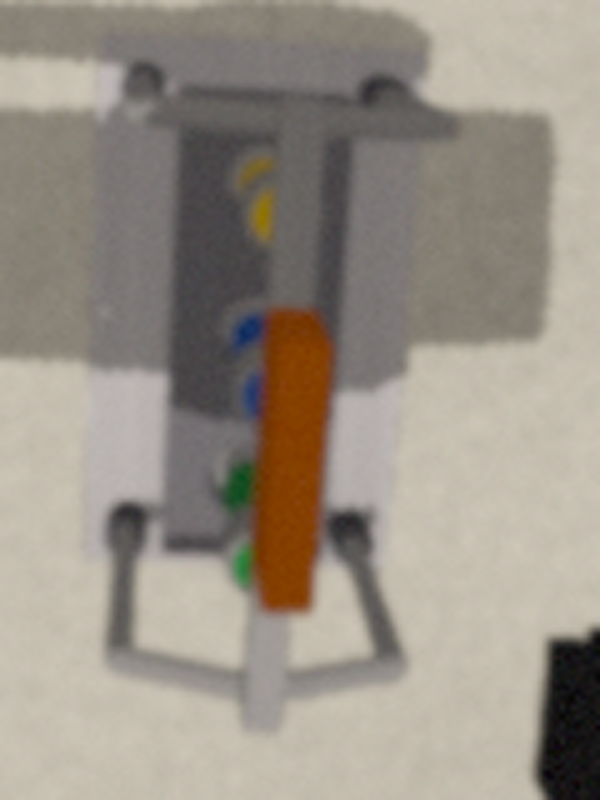

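```bash
python3 - <<'E'
import json,numpy as np
from look import *
from rig import place_of
c=load('pics/w1.json')
f=lambda x,y:((x+.5)*.2-.5+220,(y+.5)*.2-.5+100)
print('cam',fray(c,(0,0))[0])
a=fatz(c,f(312,608),.176);b=fatz(c,f(333,345),.176);print(a,b,np.linalg.norm(a-b),np.degrees(np.arctan2(*-(b-a)[:2])))
yaw=np.radians(16.7);ex=np.array([np.cos(yaw),np.sin(yaw)]);print('centre',(a+b)[:2]/2-ex*.006)
a=fatz(c,f(263,608),.176);print('left near',a)
pg=place_of('wrist','guard_grip');print(pg[:2]);print(fatz(c,pg[0]['xy'],.166))
for p in [(94,553),(392,560)]: print('near plate corner',fatz(c,f(*p),.008))
for p in [(110,55),(425,60)]: print('far',fatz(c,f(*p),.008))
E
```

```text
cam [0.50678491 0.34972055 0.46286449]
[0.57729912 0.24338737 0.176     ] [0.56084157 0.29770086 0.176     ] 0.05675214668226836 163.14264884594513
centre [0.56332341 0.26881995]
left near [0.56750392 0.24002392 0.176     ]
[{'xy': [278.6, 192.1], 'p': 0.78}]
[0.56430873 0.26953644 0.166     ]
near plate corner [0.54373766 0.17589625 0.008     ]
near plate corner [0.63759986 0.20588109 0.008     ]
far [0.49673904 0.32950639 0.008     ]
far [0.58741743 0.3611146  0.008     ]
```

```bash
python3 plan.py 0.5635 0.268 0.148 16.9 25
```

```text
t 4.13 pos [0.5349 0.2699 0.3018] yaw 19.27 tilt [ 0.0175 -0.0122 -0.9998] j [16.6 23.4 80.7 -1.  75.1 -2.4] F [-0.6  0.4  0.1] op 1.0
[[[3.8, 1.6, 22.0], 0.006], [[3.8, 1.6, 22.0], 0.006], [[3.8, 1.6, 22.0], 0.006], [[3.8, 1.5, 22.0], 0.006], [[3.8, 1.5, 21.9], 0.006]]
[[[3.8, 1.5, 22.0], 0.006], [[3.8, 1.5, 21.9], 0.005], [[0, 0, 0], 0], [[0, 0, 0], 0], [[0, 0, 0], 0]]
```

Emit:
send_rows([
  [[4, 1.5, 22], 0.006],
  [[4, 1.5, 22], 0.006],
  [[4, 1.5, 22], 0.006],
  [[3, 1.5, 20], 0.006],
  [[3, 1.5, 12], 0.006],
], gripper=0.3)

```text
time_s: 4.55
position: [0.5567, 0.26, 0.2065]
tcp_rot: [[0.957, 0.289, 0.025], [0.29, -0.957, -0.014], [0.02, 0.02, -1.0]]
force: [-0.5, 0.6, 0.5]
opening: 0.738
```

```bash
python3 plan.py 0.5635 0.268 0.148 16.9 15
```

```text
t 4.55 pos [0.5567 0.26   0.2065] yaw 16.84 tilt [ 0.0247 -0.0138 -0.9996] j [15.2 30.1 85.4 -1.3 63.4 -1.1] F [-0.5  0.6  0.5] op 0.738
[[[2.2, -1.4, 14.6], -0.0], [[2.2, -1.4, 14.6], -0.0], [[2.2, -1.5, 14.6], -0.001], [[2.2, -1.4, 14.7], -0.0], [[0, 0, 0], 0]]
```

Emit:
send_rows([
  [[2, -2, 15], 0],
  [[2, -2, 15], 0],
  [[1, -2, 14], 0],
  [[0.5, -2, 13], 0],
  [[0, 0, 0], 0],
], gripper=0.3)

```text
time_s: 4.97
position: [0.5599, 0.2589, 0.1458]
tcp_rot: [[0.961, 0.275, 0.019], [0.275, -0.961, -0.018], [0.013, 0.023, -1.0]]
force: [-0.5, 0.7, -1.4]
opening: 0.695
```

```bash
python3 plan.py 0.5635 0.268 0.148 16.9 15;python3 look.py wrist w2
```

```text
t 4.97 pos [0.5599 0.2589 0.1458] yaw 15.99 tilt [ 0.0188 -0.0184 -0.9997] j [15.1 34.7 87.8 -1.6 56.8 -0. ] F [-0.5  0.7 -1.4] op 0.695
[[[5.9, -7.8, -2.2], -0.016], [[0, 0, 0], 0], [[0, 0, 0], 0], [[0, 0, 0], 0], [[0, 0, 0], 0]]
```

View pics/w2.png

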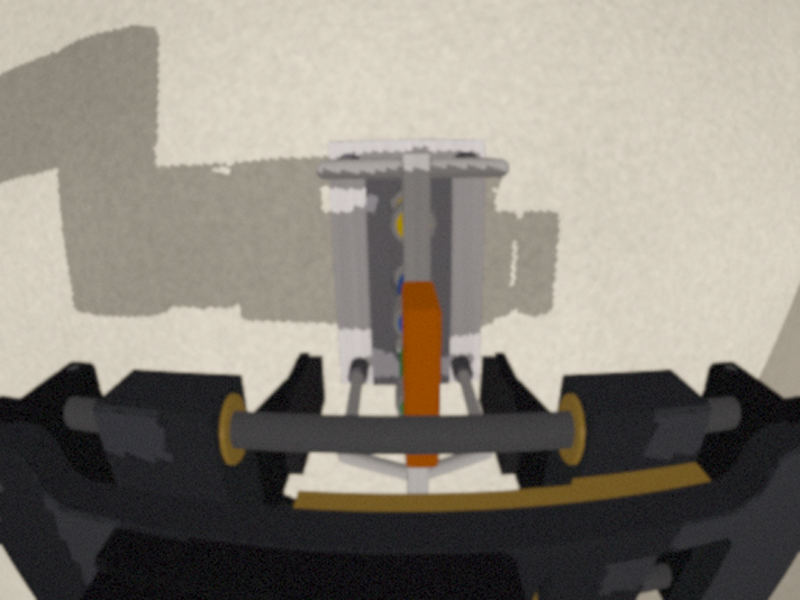

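Emit:
send_rows([
  [[2, -5, -0.5], -0.01],
  [[2, -3, 0], -0.005],
  [[0, 0, 0], 0],
  [[0, 0, 0], 0],
  [[0, 0, 0], 0],
], gripper=1)

```text
time_s: 5.43
position: [0.565, 0.2671, 0.1525]
tcp_rot: [[0.957, 0.288, 0.028], [0.288, -0.957, -0.017], [0.022, 0.024, -0.999]]
force: [0.0, 0.1, 0.3]
opening: 0.407
```

Emit:
send_rows([
  [[0, 0, 0], 0],
  [[0, 0, 0], 0],
  [[0, 0, 0], 0],
  [[0, 0, 0], 0],
  [[0, 0, 0], 0],
])

```text
time_s: 5.85
position: [0.565, 0.2674, 0.1541]
tcp_rot: [[0.957, 0.288, 0.029], [0.289, -0.957, -0.017], [0.023, 0.024, -0.999]]
force: [-0.6, -0.4, 1.9]
opening: 0.133
```

```bash
python3 plan.py
```

```text
t 5.85 pos [0.565  0.2674 0.1541] yaw 16.8 tilt [ 0.029  -0.0166 -0.9994] j [15.8 34.4 86.6 -1.6 57.6 -0.2] F [-0.6 -0.4  1.9] op 0.133
```

Emit:
send_rows([
  [[0, 0, -4], 0],
  [[0, 0, -8], 0],
  [[0, 0, -12], 0],
  [[0, 0, -15], 0],
  [[0, 0, -15], 0],
])

```text
time_s: 6.27
position: [0.5594, 0.267, 0.2052]
tcp_rot: [[0.957, 0.288, 0.016], [0.289, -0.957, -0.02], [0.01, 0.024, -1.0]]
force: [-0.4, 0.1, -1.8]
opening: 0.136
```

```bash
python3 plan.py 0.565 0.268 0.36 16.8 30; python3 look.py side s2
```

```text
t 6.27 pos [0.5594 0.267  0.2052] yaw 16.77 tilt [ 0.0161 -0.0201 -0.9997] j [15.9 30.8 84.1 -1.5 64.5 -0.2] F [-0.4  0.1 -1.8] op 0.136
[[[0.9, 0.1, -25.8], -0.0], [[0.9, 0.1, -25.8], -0.0], [[1.0, 0.1, -25.8], -0.0], [[0.9, 0.1, -25.8], -0.0], [[1.0, 0.1, -25.8], -0.0]]
[[[0.9, 0.2, -25.8], -0.0], [[0, 0, 0], 0], [[0, 0, 0], 0], [[0, 0, 0], 0], [[0, 0, 0], 0]]
```

View pics/s2.png

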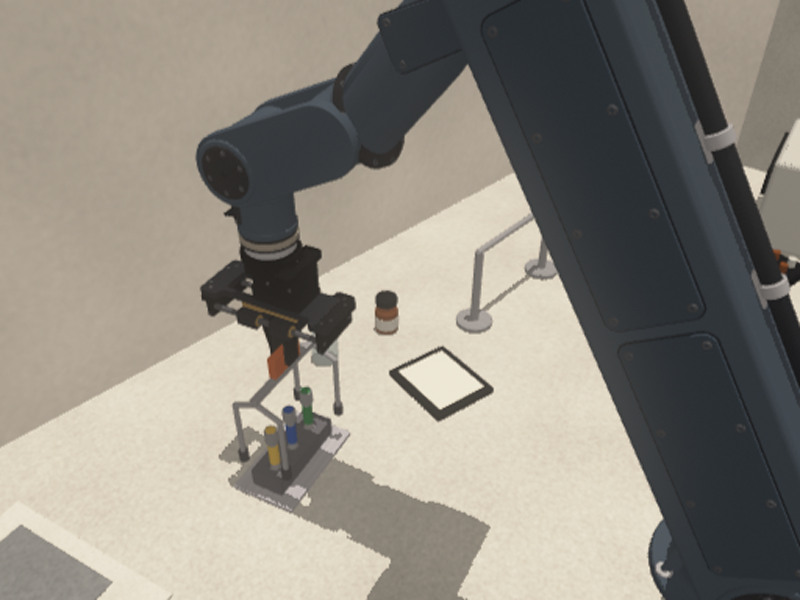

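Emit:
send_rows([
  [[1, 0, -22], 0],
  [[1, 0, -26], 0],
  [[1, 0, -26], 0],
  [[1, 0, -26], 0],
  [[1, 0, -26], 0],
])

```text
time_s: 6.73
position: [0.5591, 0.2703, 0.3329]
tcp_rot: [[0.957, 0.288, 0.007], [0.288, -0.957, -0.022], [0.0, 0.024, -1.0]]
force: [0.7, 0.9, -1.3]
opening: 0.134
```

```bash
python3 plan.py 0.575 -0.290 0.365 2 33
```

```text
t 6.73 pos [0.5591 0.2703 0.3329] yaw 16.76 tilt [ 0.0071 -0.0225 -0.9997] j [16.2 24.3 74.4 -1.4 81.3 -0.4] F [ 0.7  0.9 -1.3] op 0.134
[[[-8.1, 30.1, -1.8], 0.014], [[-7.7, 30.2, -1.8], 0.014], [[-7.3, 30.3, -1.8], 0.014], [[-6.9, 30.4, -1.8], 0.014], [[-6.4, 30.5, -1.8], 0.014]]
[[[-6.0, 30.5, -1.8], 0.014], [[-5.6, 30.6, -1.8], 0.014], [[-5.2, 30.7, -1.8], 0.015], [[-4.7, 30.8, -1.8], 0.014], [[-4.3, 30.8, -1.8], 0.015]]
[[[-3.8, 30.9, -1.8], 0.014], [[-3.4, 31.0, -1.8], 0.015], [[-2.9, 31.0, -1.8], 0.014], [[-2.4, 31.0, -1.7], 0.015], [[-2.0, 31.1, -1.8], 0.014]]
[[[-1.6, 31.1, -1.7], 0.015], [[-1.1, 31.1, -1.8], 0.014], [[-0.6, 31.1, -1.7], 0.015], [[0, 0, 0], 0], [[0, 0, 0], 0]]
```

Emit:
send_rows([
  [[-4, 15, -3], 0.01],
  [[-7, 25, -4], 0.014],
  [[-7, 30, -4], 0.014],
  [[-7, 30, -4], 0.014],
  [[-6.5, 30, -4], 0.014],
])

```text
time_s: 7.15
position: [0.5632, 0.1372, 0.3583]
tcp_rot: [[0.973, 0.231, 0.017], [0.232, -0.973, -0.018], [0.013, 0.021, -1.0]]
force: [1.2, -0.7, -1.1]
opening: 0.135
```

Emit:
send_rows([
  [[-6, 30, -2], 0.015],
  [[-6, 31, -2], 0.015],
  [[-5, 31, -2], 0.015],
  [[-5, 31, -2], 0.015],
  [[-4, 31, -2], 0.015],
])

```text
time_s: 7.57
position: [0.5626, -0.0297, 0.3658]
tcp_rot: [[0.988, 0.152, 0.008], [0.152, -0.988, -0.019], [0.005, 0.02, -1.0]]
force: [1.5, -0.9, -1.4]
opening: 0.137
```

```bash
python3 plan.py 0.578 -0.300 0.37 2 33
```

```text
t 7.57 pos [ 0.5626 -0.0297  0.3658] yaw 8.76 tilt [ 0.0081 -0.0193 -0.9998] j [-13.9  17.4  80.1  -1.   81.8 -22.5] F [ 1.5 -0.9 -1.4] op 0.137
[[[-2.9, 29.9, -0.5], 0.013], [[-2.5, 30.0, -0.5], 0.013], [[-2.1, 30.0, -0.5], 0.013], [[-1.7, 30.0, -0.4], 0.013], [[-1.3, 30.1, -0.5], 0.013]]
[[[-0.9, 30.1, -0.4], 0.013], [[-0.6, 30.1, -0.5], 0.013], [[-0.1, 30.1, -0.4], 0.014], [[0.2, 30.0, -0.5], 0.013], [[0, 0, 0], 0]]
```

Emit:
send_rows([
  [[-3, 30, -0.5], 0.013],
  [[-2.5, 30, -0.5], 0.013],
  [[-2, 30, -0.5], 0.013],
  [[-2, 30, -0.5], 0.013],
  [[-1, 30, -0.5], 0.013],
])

```text
time_s: 7.98
position: [0.5637, -0.1909, 0.3649]
tcp_rot: [[0.997, 0.079, -0.003], [0.079, -0.997, -0.018], [-0.004, 0.018, -1.0]]
force: [0.4, -0.6, -1.9]
opening: 0.135
```

Emit:
send_rows([
  [[-1, 30, -0.5], 0.013],
  [[-0.5, 25, -0.5], 0.013],
  [[0, 18, -0.5], 0.013],
  [[0, 8, -0.5], 0.013],
  [[0, 0, 0], 0],
])

```text
time_s: 8.4
position: [0.5604, -0.2858, 0.3601]
tcp_rot: [[1.0, 0.012, -0.014], [0.012, -1.0, -0.017], [-0.014, 0.017, -1.0]]
force: [0.3, -0.1, -2.7]
opening: 0.134
```

```bash
python3 plan.py 0.586 -0.312 0.37 2 33; python3 look.py wrist w3;python3 look.py side s3;python3 look.py top t3
```

```text
t 8.4 pos [ 0.5604 -0.2858  0.3601] yaw 0.66 tilt [-0.0137 -0.0169 -0.9998] j [-36.6  24.   70.6  -1.3  85.4 -37.1] F [ 0.3 -0.1 -2.7] op 0.134
[[[12.6, 13.3, -4.9], -0.012], [[12.5, 13.4, -5.0], -0.011], [[0, 0, 0], 0], [[0, 0, 0], 0], [[0, 0, 0], 0]]
```

View pics/w3.png

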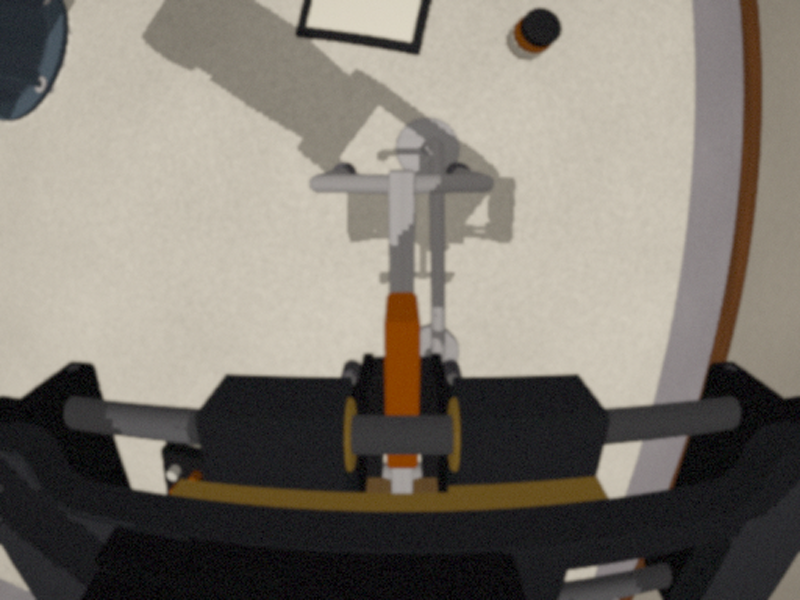

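View pics/s3.png

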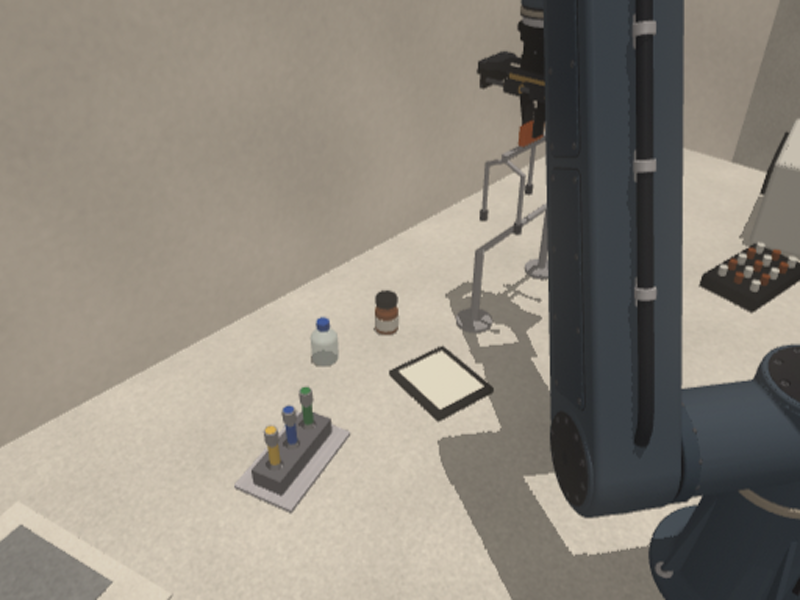

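View pics/t3.png

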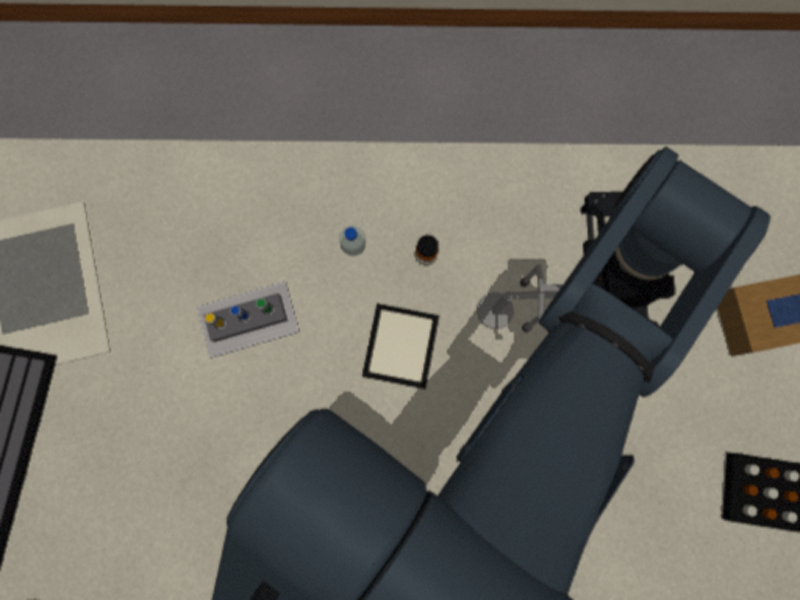

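```bash
python3 - <<'E'
import numpy as np,cv2
from look import *
c=load('pics/w3.json')
f=lambda x,y:((x+.5)*.64-.5,(y+.5)*.64-.5)
for p in [(437,200),(437.5,310)]: print('bar',fatz(c,f(*p),.16))
for p in [(428,146),(437,352)]: print('feet',fatz(c,f(*p),.004))
# guard cross pieces: ridge line at height TCP-.146+.134
for p in [(401,180),(402,480)]: print('ridge',fatz(c,f(*p),.36-.146+.134))
t=cv2.imread('pics/w3_raw.png');cv2.imwrite('pics/w3c.png',cv2.resize(t[70:240,190:340],(600,680),interpolation=cv2.INTER_CUBIC))
E
```

```text
bar [ 0.58509928 -0.2368665   0.16      ]
bar [ 0.58829186 -0.3267696   0.16      ]
feet [ 0.58369875 -0.19134189  0.004     ]
feet [ 0.60095476 -0.43418269  0.004     ]
ridge [ 0.55987846 -0.21221309  0.348     ]
ridge [ 0.56195168 -0.34793076  0.348     ]
```

View pics/w3c.png

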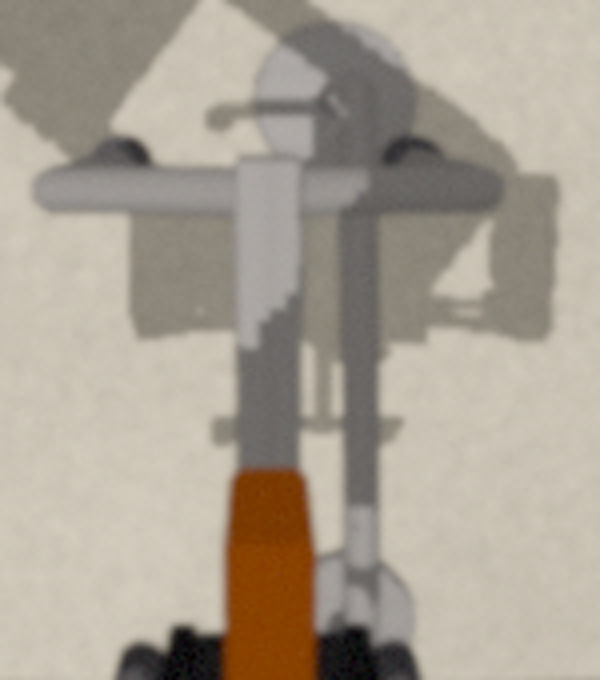

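Emit:
send_rows([
  [[10, 10, 0], -0.015],
  [[10, 10, 0], -0.01],
  [[6, 6, 0], 0],
  [[0, 2, 0], 0],
  [[0, 0, 0], 0],
])

```text
time_s: 8.97
position: [0.5888, -0.3013, 0.3614]
tcp_rot: [[0.999, 0.051, -0.014], [0.051, -0.999, -0.011], [-0.015, 0.01, -1.0]]
force: [-0.8, -0.2, -1.5]
opening: 0.131
```

```bash
python3 plan.py 0.587 -0.314 0.22 2 25
```

```text
t 8.97 pos [ 0.5888 -0.3013  0.3614] yaw 2.94 tilt [-0.0144 -0.0112 -0.9998] j [-36.3  27.1  65.3  -1.   87.8 -39.2] F [-0.8 -0.2 -1.5] op 0.131
[[[-0.4, 2.1, 23.6], 0.003], [[-0.4, 2.1, 23.6], 0.003], [[-0.4, 2.1, 23.6], 0.003], [[-0.4, 2.1, 23.5], 0.002], [[-0.4, 2.1, 23.6], 0.003]]
[[[-0.3, 2.1, 23.5], 0.002], [[0, 0, 0], 0], [[0, 0, 0], 0], [[0, 0, 0], 0], [[0, 0, 0], 0]]
```

Emit:
send_rows([
  [[0, 2.5, 15], 0.003],
  [[0, 2, 20], 0.003],
  [[0, 2, 20], 0.003],
  [[0, 2, 20], 0.003],
  [[0, 2, 18], 0.003],
])

```text
time_s: 9.38
position: [0.5903, -0.3088, 0.2734]
tcp_rot: [[0.999, 0.041, -0.004], [0.041, -0.999, -0.017], [-0.004, 0.017, -1.0]]
force: [0.0, -0.1, -2.8]
opening: 0.137
```

```bash
python3 plan.py 0.587 -0.314 0.215 2 25;python3 look.py side s4;python3 look.py wrist w4
```

```text
t 9.38 pos [ 0.5903 -0.3088  0.2734] yaw 2.35 tilt [-0.0037 -0.0172 -0.9998] j [-36.8  30.7  72.5  -0.9  76.3 -38.9] F [ 0.  -0.1 -2.8] op 0.137
[[[-1.2, 1.7, 19.5], 0.002], [[-1.2, 1.7, 19.5], 0.002], [[-1.1, 1.6, 19.4], 0.002], [[0, 0, 0], 0], [[0, 0, 0], 0]]
```

View pics/s4.png

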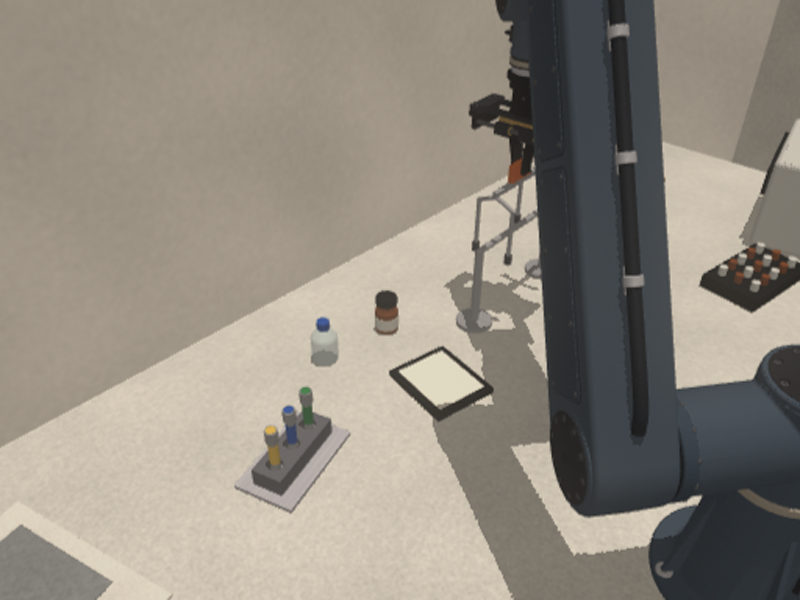

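View pics/w4.png

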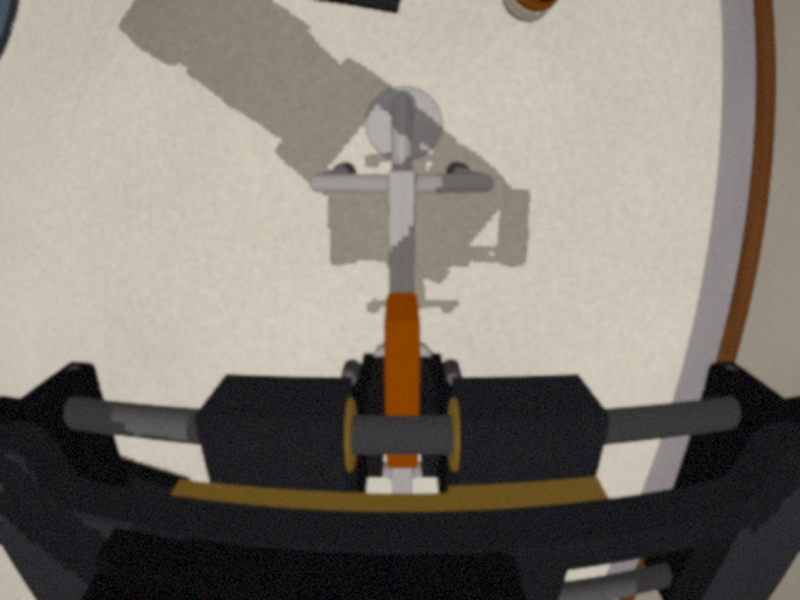

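Emit:
send_rows([
  [[-0.5, 1, 16], 0.002],
  [[-0.5, 1, 16], 0.002],
  [[-0.5, 1, 12], 0.002],
  [[0, 0.5, 8], 0],
  [[0, 0, 4], 0],
])

```text
time_s: 9.9
position: [0.5891, -0.3112, 0.2197]
tcp_rot: [[0.999, 0.037, -0.002], [0.037, -0.999, -0.017], [-0.003, 0.017, -1.0]]
force: [-1.0, -0.3, -2.5]
opening: 0.137
```

```bash
python3 plan.py
```

```text
t 9.9 pos [ 0.5891 -0.3112  0.2197] yaw 2.12 tilt [-0.0025 -0.0175 -0.9998] j [-37.   33.5  76.2  -0.9  69.8 -38.8] F [-1.  -0.3 -2.5] op 0.137
```

Emit:
send_rows([
  [[0, 0, 5], 0],
  [[0, 0, 5], 0],
  [[0, 0, 5], 0],
  [[0, 0, 5], 0],
  [[0, 0, 3], 0],
])

```text
time_s: 10.32
position: [0.5907, -0.3121, 0.1977]
tcp_rot: [[0.999, 0.038, 0.002], [0.038, -0.999, -0.02], [0.001, 0.02, -1.0]]
force: [-0.8, -0.2, -1.8]
opening: 0.135
```

Emit:
send_rows([
  [[0, 0, 2], 0],
  [[0, 0, 2], 0],
  [[0, 0, 2], 0],
  [[0, 0, 2], 0],
  [[0, 0, 2], 0],
])

```text
time_s: 10.73
position: [0.5908, -0.3123, 0.1958]
tcp_rot: [[0.999, 0.038, 0.003], [0.038, -0.999, -0.023], [0.002, 0.023, -1.0]]
force: [-1.3, 1.5, 4.8]
opening: 0.133
```

Emit:
send_rows([
  [[0, 0, 0], 0],
  [[0, 0, 0], 0],
  [[0, 0, 0], 0],
  [[0, 0, 0], 0],
  [[0, 0, 0], 0],
], gripper=0.4)

```text
time_s: 11.15
position: [0.5925, -0.3136, 0.1987]
tcp_rot: [[0.999, 0.038, 0.008], [0.038, -0.999, -0.027], [0.007, 0.027, -1.0]]
force: [-0.4, 0.7, 0.5]
opening: 0.43
```

```bash
python3 plan.py; python3 look.py wrist w5; python3 look.py side s5
```

```text
t 11.15 pos [ 0.5925 -0.3136  0.1987] yaw 2.19 tilt [ 0.0084 -0.027  -0.9996] j [-37.   34.7  77.4  -1.   66.5 -38.8] F [-0.4  0.7  0.5] op 0.43
```

View pics/w5.png

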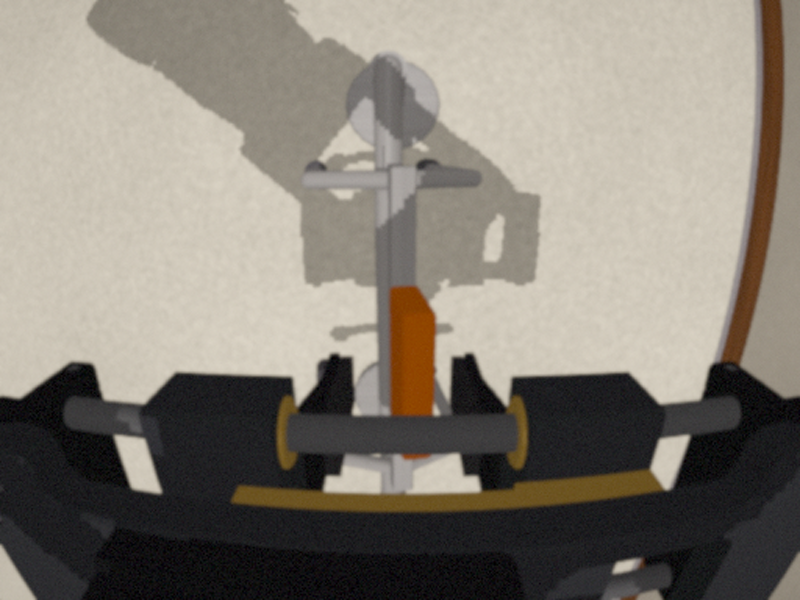

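View pics/s5.png

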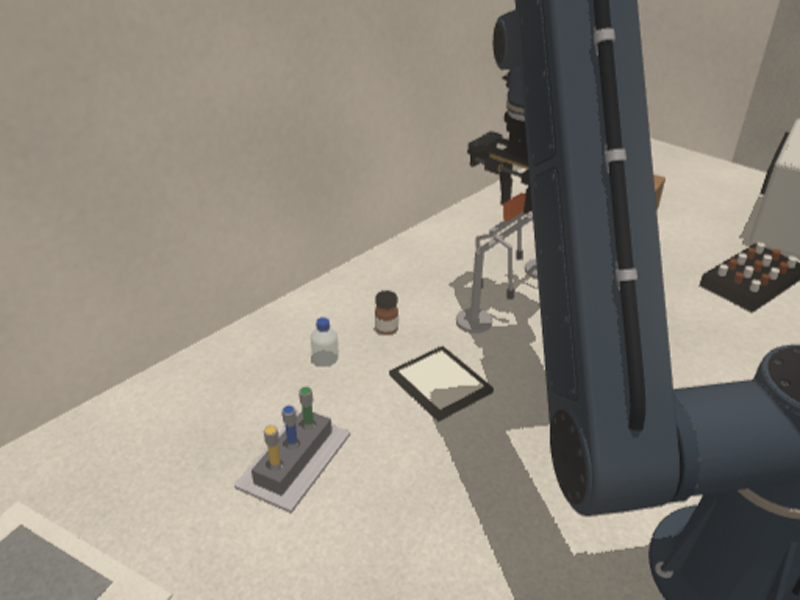

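Emit:
send_rows([
  [[2, 0, -3], 0],
  [[1, 0, -8], 0],
  [[0, 0, -14], 0],
  [[0, 0, -18], 0],
  [[0, 0, -20], 0],
], gripper=0.2)

```text
time_s: 11.67
position: [0.5929, -0.3099, 0.2587]
tcp_rot: [[0.999, 0.038, -0.002], [0.038, -0.999, -0.019], [-0.003, 0.019, -1.0]]
force: [-0.5, -0.2, 0.6]
opening: 0.787
```

```bash
python3 plan.py; python3 look.py wrist w6; python3 look.py side s6
```

```text
t 11.67 pos [ 0.5929 -0.3099  0.2587] yaw 2.17 tilt [-0.0021 -0.019  -0.9998] j [-36.7  31.6  73.3  -1.   74.6 -38.6] F [-0.5 -0.2  0.6] op 0.787
```

View pics/w6.png

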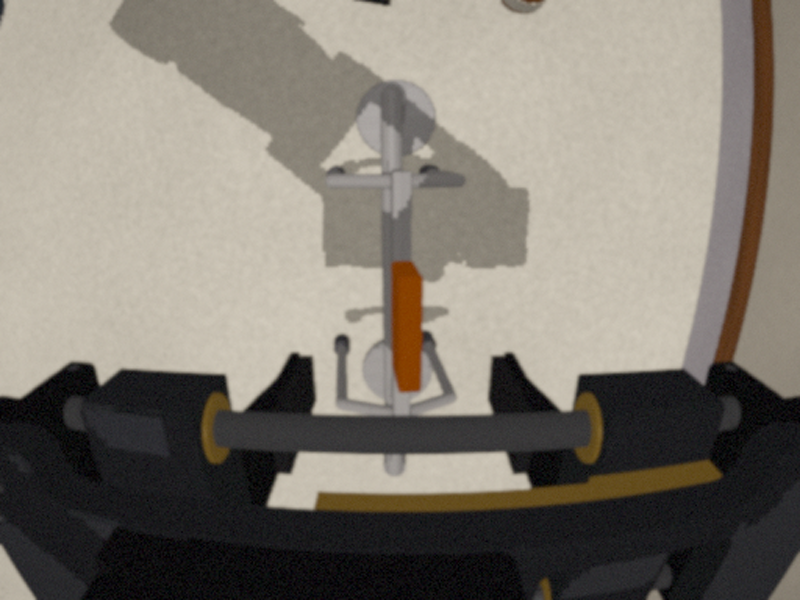

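View pics/s6.png

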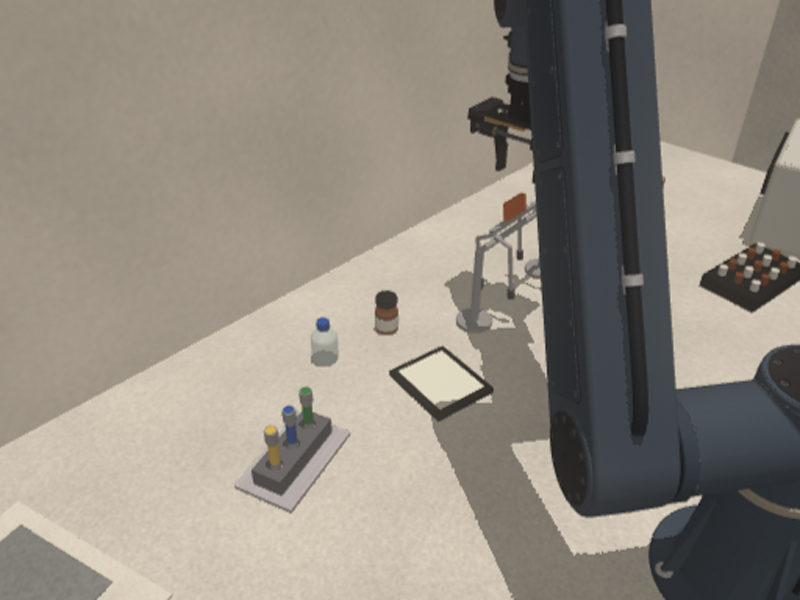

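```bash
python3 - <<'E'
import numpy as np,cv2
from look import *
c=load('pics/w6.json')
f=lambda x,y:((x+.5)*.64-.5,(y+.5)*.64-.5)
print('cam',fray(c,(1,1))[0])
for p in [(393,120),(392,155),(395,465)]: print('bar',fatz(c,f(*p),.16))
for p in [(401,175),(402,405)]: print('ridgetop',fatz(c,f(*p),.182))
for p in [(400,266),(402,388)]: print('handle',fatz(c,f(*p),.21))
for p in [(336,175),(428,170),(342,342),(428,340)]: print('feet',fatz(c,f(*p),.057))
t=cv2.imread('pics/w6_raw.png');cv2.imwrite('pics/w6c.png',cv2.resize(t[90:260,190:310],(565,800),interpolation=cv2.INTER_CUBIC))
E
```

```text
cam [ 0.59089966 -0.22731563  0.41915912]
bar [ 0.58456208 -0.20771429  0.16      ]
bar [ 0.58473964 -0.22728669  0.16      ]
bar [ 0.59327162 -0.43116823  0.16      ]
ridgetop [ 0.59017089 -0.23733401  0.182     ]
ridgetop [ 0.59576275 -0.36847972  0.182     ]
handle [ 0.59139929 -0.27806595  0.21      ]
handle [ 0.59479434 -0.34166882  0.21      ]
feet [ 0.53936801 -0.24390875  0.057     ]
feet [ 0.61040965 -0.23780154  0.057     ]
feet [ 0.54490398 -0.38325727  0.057     ]
feet [ 0.61781193 -0.3783407   0.057     ]
```

View pics/w6c.png

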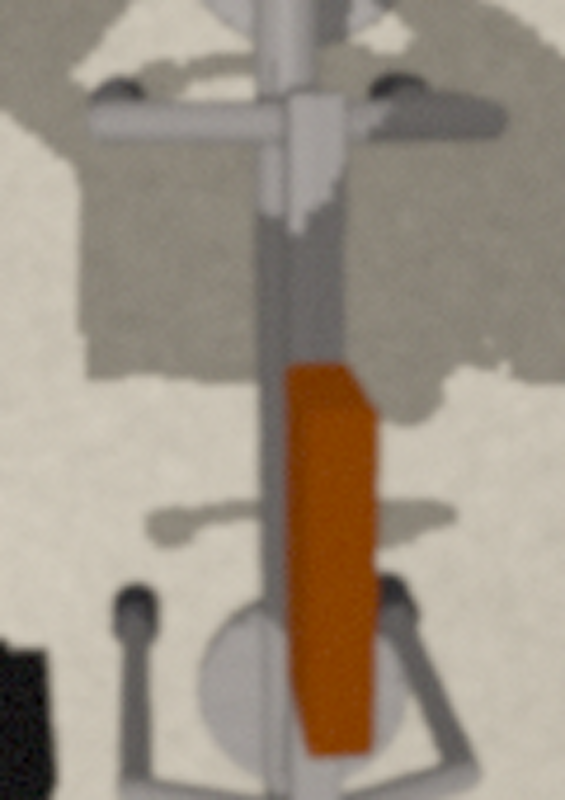

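Emit:
send_rows([
  [[-4, 0, 10], 0],
  [[-2, 0, 16], 0],
  [[0, 0, 16], 0],
  [[0, 0, 12], 0],
  [[0, 0, 6], 0],
])

```text
time_s: 12.18
position: [0.5887, -0.3133, 0.1995]
tcp_rot: [[0.999, 0.038, 0.008], [0.039, -0.999, -0.027], [0.007, 0.027, -1.0]]
force: [-1.2, 0.9, -0.0]
opening: 0.803
```

```bash
python3 plan.py; python3 look.py wrist w7
```

```text
t 12.18 pos [ 0.5887 -0.3133  0.1995] yaw 2.21 tilt [ 0.0082 -0.0271 -0.9996] j [-37.2  34.4  77.9  -1.   66.4 -39. ] F [-1.2  0.9 -0. ] op 0.803
```

View pics/w7.png

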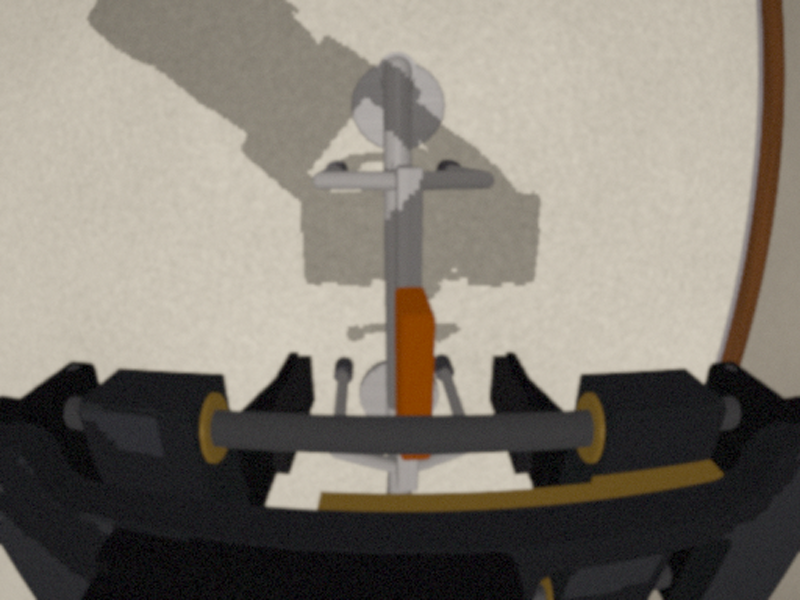

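Emit:
send_rows([
  [[0, 0, 0.5], 0],
  [[0, 0, 0.5], 0],
  [[0, 0, 0.5], 0],
  [[0, 0, 0.5], 0],
  [[0, 0, 0.5], 0],
], gripper=0.83)

```text
time_s: 12.65
position: [0.5873, -0.3127, 0.1941]
tcp_rot: [[0.999, 0.038, 0.004], [0.038, -0.999, -0.024], [0.003, 0.024, -1.0]]
force: [-0.5, 0.7, 0.6]
opening: 0.503
```

Emit:
send_rows([
  [[-0.5, 0, 0.5], 0],
  [[-0.5, 0, 0.5], 0],
  [[0, 0, 0.5], 0],
  [[0, 0, 0.5], 0],
  [[0, 0, 0.5], 0],
])

```text
time_s: 13.07
position: [0.5873, -0.3135, 0.1936]
tcp_rot: [[0.999, 0.038, 0.008], [0.038, -0.999, -0.027], [0.007, 0.027, -1.0]]
force: [0.2, 1.5, 0.2]
opening: 0.193
```

```bash
python3 plan.py; python3 look.py wrist w8
```

```text
t 13.07 pos [ 0.5873 -0.3135  0.1936] yaw 2.2 tilt [ 0.0077 -0.0266 -0.9996] j [-37.2  34.7  78.4  -1.   65.6 -39. ] F [0.2 1.5 0.2] op 0.193
```

View pics/w8.png

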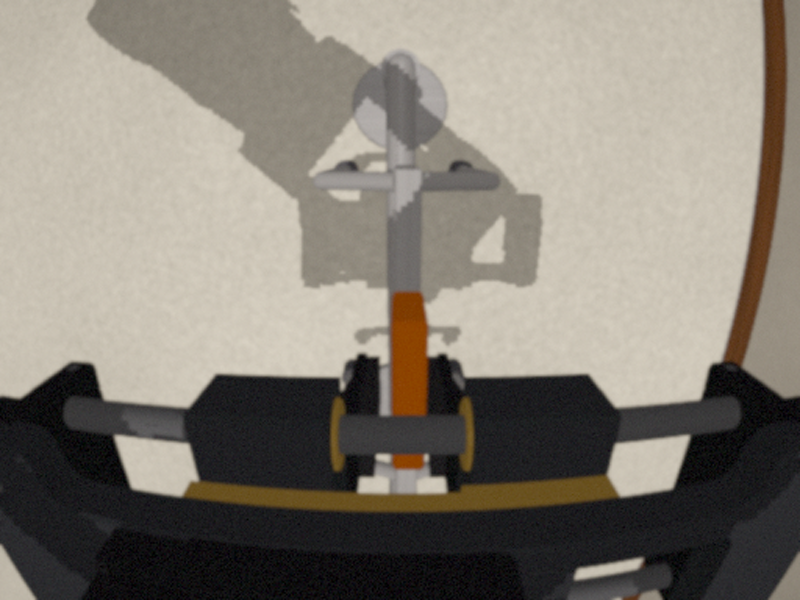

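Emit:
send_rows([
  [[0, 0, 0.4], 0],
  [[0, 0, 0.4], 0],
  [[0, 0, 0.4], 0],
  [[0, 0, 0], 0],
  [[0, 0, 0], 0],
], gripper=0.2)

```text
time_s: 13.53
position: [0.5872, -0.3134, 0.192]
tcp_rot: [[0.999, 0.038, 0.007], [0.039, -0.999, -0.026], [0.006, 0.027, -1.0]]
force: [-0.0, 0.9, -0.2]
opening: 0.475
```

Emit:
send_rows([
  [[0, 0, -6], 0],
  [[0, 0, -14], 0],
  [[0, 0, -20], 0],
  [[0, 0, -24], 0],
  [[0, 0, -24], 0],
])

```text
time_s: 13.95
position: [0.5831, -0.3087, 0.2766]
tcp_rot: [[0.999, 0.038, -0.006], [0.038, -0.999, -0.016], [-0.007, 0.016, -1.0]]
force: [-0.1, -0.5, -0.5]
opening: 0.779
```

```bash
python3 plan.py; python3 look.py wrist w9; python3 look.py side s9; python3 - <<'E'
import cv2
t=cv2.imread('pics/w9_raw.png');cv2.imwrite('pics/w9c.png',cv2.resize(t[90:290,170:330],(640,800),interpolation=cv2.INTER_CUBIC))
E
```

```text
t 13.95 pos [ 0.5831 -0.3087  0.2766] yaw 2.19 tilt [-0.006  -0.0165 -0.9998] j [-37.1  30.1  73.2  -1.   76.4 -39.1] F [-0.1 -0.5 -0.5] op 0.779
```

View pics/w9c.png

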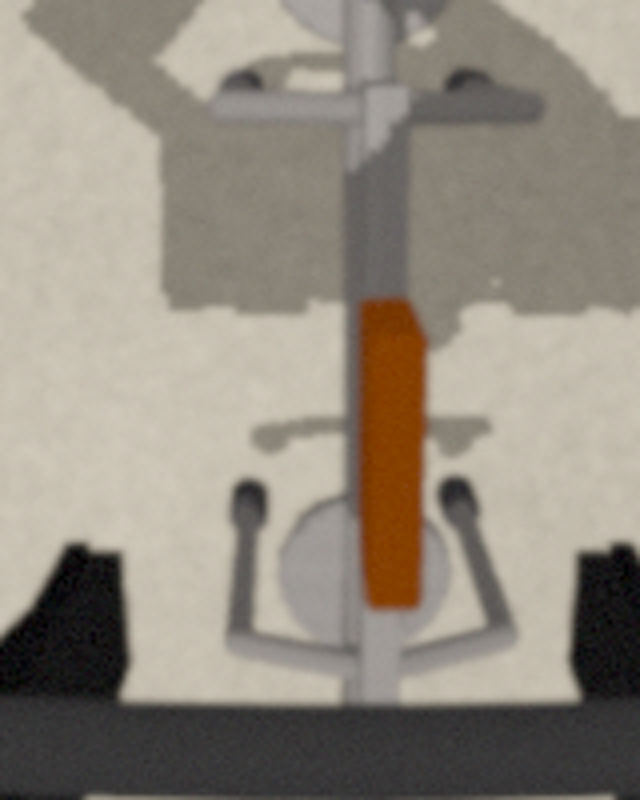

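```bash
python3 - <<'E'
import numpy as np,cv2
from h import *
t=cv2.imread('pics/t3_raw.png');cv2.imwrite('pics/t3c.png',cv2.resize(t[175:235,120:200],(800,600),interpolation=cv2.INTER_CUBIC))
t=cv2.imread('pics/s9_raw.png');cv2.imwrite('pics/s9c.png',cv2.resize(t[240:330,140:260],(800,600),interpolation=cv2.INTER_CUBIC))
E
python3 plan.py 0.5635 0.255 0.27 16.8 38
```

```text
t 14.05 pos [ 0.5858 -0.3106  0.2813] yaw 2.2 tilt [ 0.0034 -0.0236 -0.9997] j [-37.1  29.8  72.9  -1.   76.3 -39.1] F [1.1 0.6 0.7] op 0.792
[[[-0.0, -37.7, 0.8], -0.017], [[0.6, -37.7, 0.8], -0.017], [[1.2, -37.7, 0.7], -0.017], [[1.9, -37.7, 0.8], -0.017], [[2.5, -37.7, 0.7], -0.017]]
[[[3.2, -37.6, 0.8], -0.017], [[3.8, -37.5, 0.7], -0.017], [[4.4, -37.5, 0.8], -0.017], [[5.1, -37.4, 0.7], -0.017], [[5.7, -37.3, 0.8], -0.017]]
[[[6.3, -37.2, 0.7], -0.017], [[7.0, -37.1, 0.8], -0.017], [[7.6, -37.0, 0.7], -0.017], [[8.3, -36.8, 0.8], -0.017], [[8.8, -36.7, 0.7], -0.017]]
```

View pics/t3c.png

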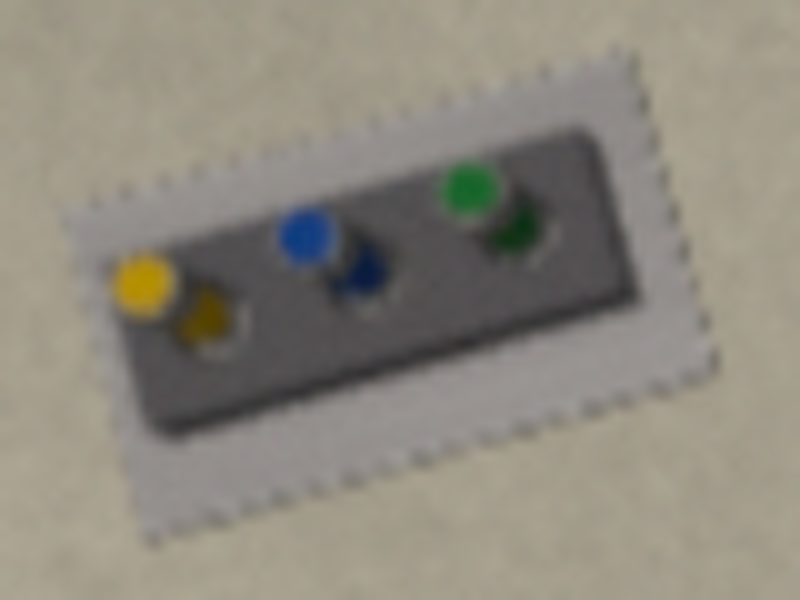

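View pics/s9c.png

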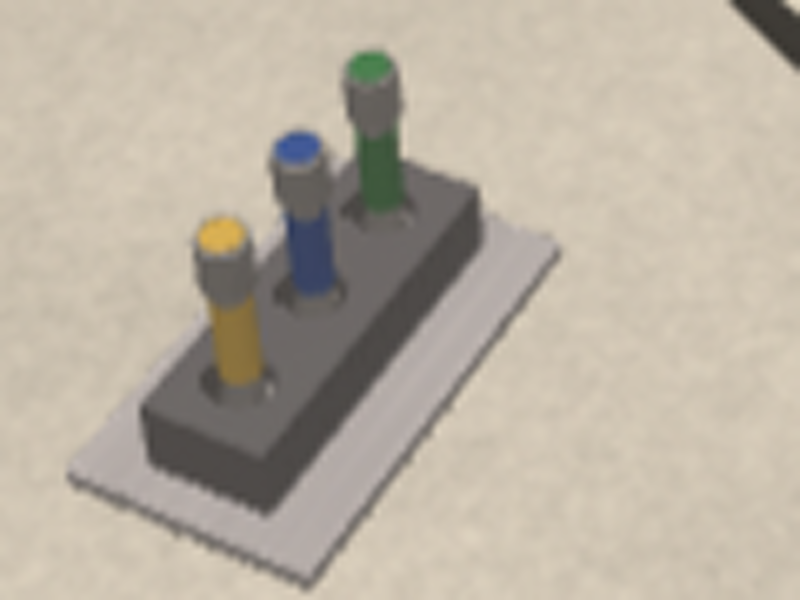

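View pics/s9.png

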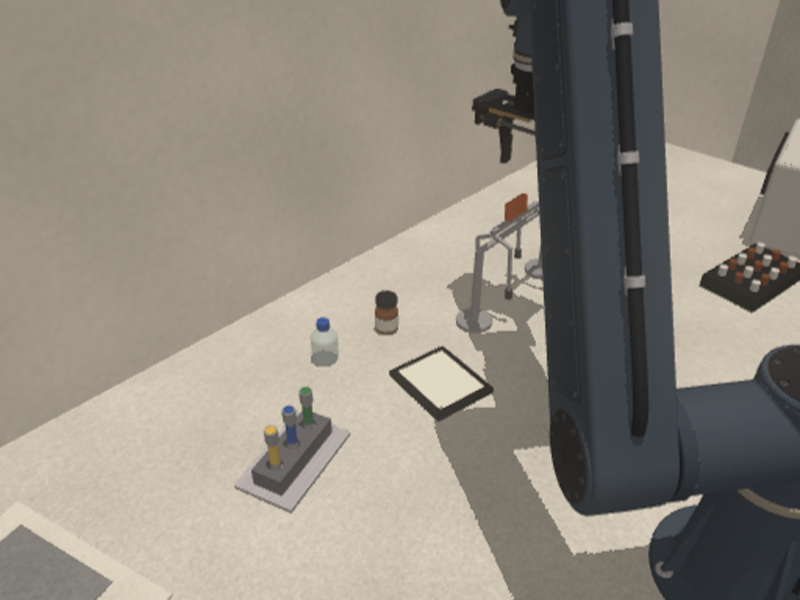

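Emit:
send_rows([
  [[0, -30, 0], -0.017],
  [[1, -37, 0], -0.017],
  [[1, -38, 0], -0.017],
  [[2, -38, 0], -0.017],
  [[2.5, -38, 0], -0.017],
])

```text
time_s: 14.47
position: [0.5796, -0.1343, 0.2758]
tcp_rot: [[0.994, 0.113, 0.008], [0.113, -0.993, -0.031], [0.005, 0.032, -0.999]]
force: [1.0, 0.5, -0.8]
opening: 0.801
```

Emit:
send_rows([
  [[3, -38, 1], -0.017],
  [[4, -38, 1], -0.017],
  [[4.5, -38, 1], -0.017],
  [[5, -38, 1], -0.017],
  [[6, -38, 1], -0.017],
])

```text
time_s: 14.88
position: [0.5704, 0.0655, 0.2623]
tcp_rot: [[0.98, 0.198, 0.006], [0.199, -0.98, -0.03], [-0.001, 0.031, -1.0]]
force: [0.6, -0.3, -0.2]
opening: 0.799
```

```bash
python3 - <<'E'
from h import *
a=(307.5*.1-.5+120,237.5*.1-.5+175);b=(300.5*.15-.5+140,148.5*.15-.5+240)
print(tri(b,a),atz('top',a,.108),atz('side',b,.108))
E
python3 plan.py 0.5635 0.255 0.24 16.8 38
```

```text
(array([0.56249486, 0.26762187, 0.1079952 ]), np.float64(0.00012706133606691693)) [0.56254373 0.26766409 0.108     ] [0.56242938 0.26759535 0.108     ]
t 14.88 pos [0.5704 0.0655 0.2623] yaw 11.45 tilt [ 0.0056 -0.0303 -0.9995] j [ -3.7  23.7  86.9  -1.8  68.9 -14.5] F [ 0.6 -0.3 -0.2] op 0.799
[[[5.1, -31.2, 3.7], -0.016], [[5.7, -31.1, 3.7], -0.015], [[6.1, -31.0, 3.7], -0.016], [[6.6, -30.9, 3.7], -0.015], [[7.1, -30.8, 3.7], -0.016]]
[[[7.6, -30.7, 3.8], -0.015], [[0, 0, 0], 0], [[0, 0, 0], 0], [[0, 0, 0], 0], [[0, 0, 0], 0]]
```

Emit:
send_rows([
  [[5, -32, 1], -0.016],
  [[6, -32, 1], -0.016],
  [[6, -32, 1], -0.016],
  [[6, -32, 1], -0.016],
  [[6, -20, 1], -0.016],
], gripper=0.3)

```text
time_s: 15.3
position: [0.5598, 0.2273, 0.2494]
tcp_rot: [[0.959, 0.284, 0.001], [0.284, -0.958, -0.029], [-0.008, 0.028, -1.0]]
force: [-0.1, 0.3, -0.2]
opening: 0.708
```

Emit:
send_rows([
  [[5, -20, 0], -0.008],
  [[0, -10, 0], 0],
  [[0, 0, 0], 0],
  [[0, 0, 0], 0],
  [[0, 0, 0], 0],
])

```text
time_s: 15.72
position: [0.5526, 0.2626, 0.2452]
tcp_rot: [[0.954, 0.299, -0.004], [0.299, -0.954, -0.031], [-0.013, 0.028, -1.0]]
force: [0.3, 0.3, -0.9]
opening: 0.7
```

```bash
python3 plan.py 0.5625 0.2676 0.130 16.8 20
```

```text
t 15.72 pos [0.5526 0.2626 0.2452] yaw 17.41 tilt [-0.0039 -0.0307 -0.9995] j [15.8 28.2 81.8 -1.7 70.6 -1. ] F [ 0.3  0.3 -0.9] op 0.7
[[[1.8, -0.3, 19.2], 0.002], [[1.8, -0.3, 19.2], 0.002], [[1.8, -0.3, 19.2], 0.002], [[1.9, -0.3, 19.2], 0.002], [[1.8, -0.3, 19.2], 0.001]]
[[[1.9, -0.4, 19.2], 0.002], [[0, 0, 0], 0], [[0, 0, 0], 0], [[0, 0, 0], 0], [[0, 0, 0], 0]]
```

Emit:
send_rows([
  [[3, -1, 18], 0.002],
  [[2, -1, 22], 0.002],
  [[2, -1, 22], 0.002],
  [[2, -1, 22], 0.002],
  [[1, -1, 14], 0.002],
])

```text
time_s: 16.13
position: [0.5668, 0.2603, 0.15]
tcp_rot: [[0.96, 0.28, 0.009], [0.28, -0.959, -0.03], [0.001, 0.031, -1.0]]
force: [-0.1, 0.3, 0.3]
opening: 0.701
```

```bash
python3 plan.py 0.5625 0.2676 0.078 16.8 15;python3 look.py wrist w10
```

```text
t 16.13 pos [0.5668 0.2603 0.15  ] yaw 16.28 tilt [ 0.0094 -0.03   -0.9995] j [15.3 35.1 85.9 -2.1 58.9  0.1] F [-0.1  0.3  0.3] op 0.701
[[[-0.4, -1.6, 14.4], -0.002], [[-0.4, -1.7, 14.4], -0.002], [[-0.4, -1.6, 14.4], -0.002], [[-0.4, -1.7, 14.4], -0.002], [[-0.5, -1.6, 14.4], -0.001]]
```

View pics/w10.png

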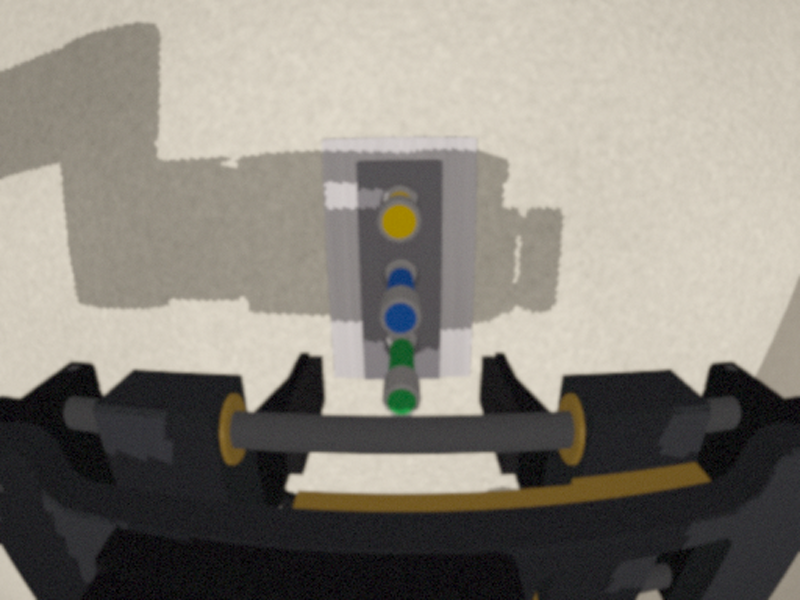

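Emit:
send_rows([
  [[-1, -3, 8], -0.002],
  [[-0.5, -3, 12], -0.002],
  [[-0.5, -2.5, 12], -0.002],
  [[-0.5, -1, 10], -0.002],
  [[0, -0.5, 5], 0],
])

```text
time_s: 16.6
position: [0.5635, 0.2623, 0.1005]
tcp_rot: [[0.96, 0.281, 0.009], [0.281, -0.959, -0.031], [-0.0, 0.033, -0.999]]
force: [-0.3, 0.2, 0.2]
opening: 0.703
```

```bash
python3 plan.py 0.5625 0.2676 0.078 16.8 8;python3 look.py wrist w11
```

```text
t 16.6 pos [0.5635 0.2623 0.1005] yaw 16.33 tilt [ 0.0091 -0.0314 -0.9995] j [15.6 38.8 88.1 -2.3 53.1  0.7] F [-0.3  0.2  0.2] op 0.703
[[[0.2, -1.8, 7.5], -0.003], [[0.2, -1.8, 7.5], -0.003], [[0.1, -1.7, 7.5], -0.002], [[0, 0, 0], 0], [[0, 0, 0], 0]]
```

View pics/w11.png

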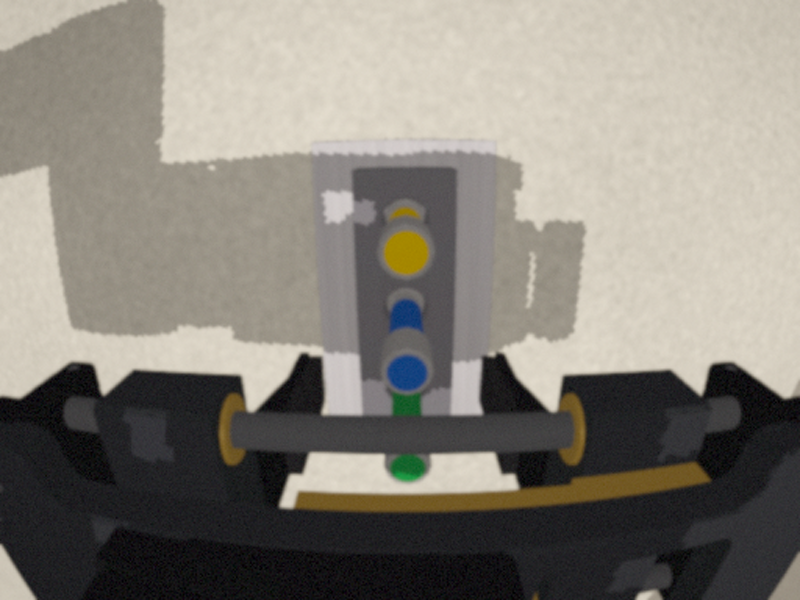

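Emit:
send_rows([
  [[0.5, -3, 7], -0.003],
  [[0.5, -3, 7], -0.003],
  [[0.5, -1.5, 7], -0.002],
  [[0, -0.5, 3], 0],
  [[0, 0, 2], 0],
])

```text
time_s: 17.07
position: [0.5646, 0.2703, 0.0735]
tcp_rot: [[0.957, 0.289, 0.013], [0.289, -0.957, -0.03], [0.003, 0.033, -0.999]]
force: [-0.2, 0.3, -0.2]
opening: 0.701
```

```bash
python3 plan.py 0.563 0.2676 0.078 16.8 8
```

```text
t 17.07 pos [0.5646 0.2703 0.0735] yaw 16.8 tilt [ 0.0127 -0.0305 -0.9995] j [16.3 41.2 88.4 -2.4 50.2  1.1] F [-0.2  0.3 -0.2] op 0.701
[[[-2.3, 2.2, -4.5], 0.0], [[0, 0, 0], 0], [[0, 0, 0], 0], [[0, 0, 0], 0], [[0, 0, 0], 0]]
```

Emit:
send_rows([
  [[-1, 1.5, 0], 0],
  [[-0.5, 1, 0], 0],
  [[0, 0, 0], 0],
  [[0, 0, 0], 0],
  [[0, 0, 0], 0],
], gripper=1)

```text
time_s: 17.48
position: [0.5639, 0.2674, 0.0736]
tcp_rot: [[0.957, 0.289, 0.013], [0.29, -0.957, -0.031], [0.003, 0.033, -0.999]]
force: [-0.3, -0.1, 0.7]
opening: 0.406
```

Emit:
send_rows([
  [[0, 0, 0], 0],
  [[0, 0, 0], 0],
  [[0, 0, 0], 0],
  [[0, 0, 0], 0],
  [[0, 0, 0], 0],
])

```text
time_s: 17.9
position: [0.5642, 0.2673, 0.0742]
tcp_rot: [[0.957, 0.289, 0.014], [0.289, -0.957, -0.03], [0.005, 0.033, -0.999]]
force: [1.1, -0.2, -0.3]
opening: 0.216
```

```bash
python3 plan.py;python3 look.py side s12
```

```text
t 17.9 pos [0.5642 0.2673 0.0742] yaw 16.81 tilt [ 0.014  -0.0302 -0.9994] j [16.  41.1 88.7 -2.5 50.   0.8] F [ 1.1 -0.2 -0.3] op 0.216
```

View pics/s12.png

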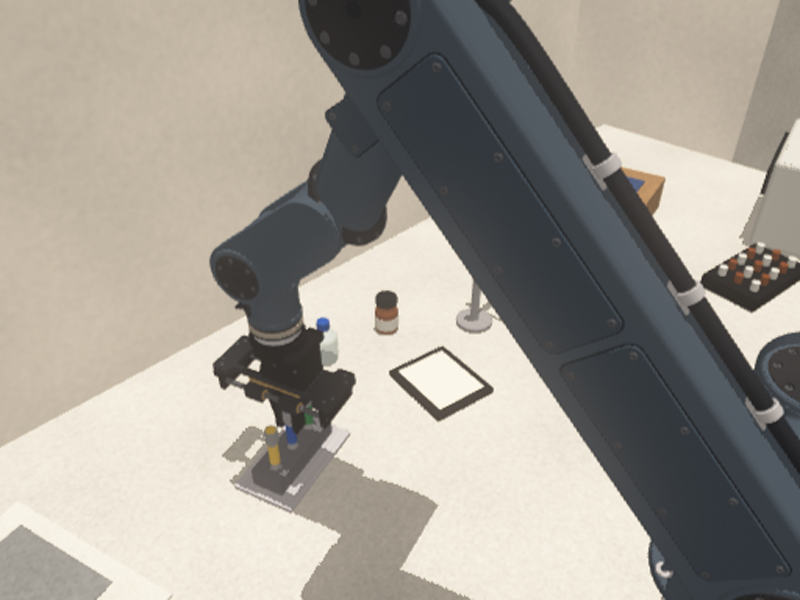

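Emit:
send_rows([
  [[0.1, 0.2, -4], 0],
  [[0.2, 0.2, -6], 0],
  [[0.2, 0.2, -8], 0],
  [[0.2, 0.2, -8], 0],
  [[0.2, 0.2, -8], 0],
])

```text
time_s: 18.37
position: [0.5635, 0.2673, 0.1088]
tcp_rot: [[0.957, 0.289, 0.009], [0.289, -0.957, -0.032], [-0.0, 0.033, -0.999]]
force: [-0.5, -0.2, -0.8]
opening: 0.212
```

```bash
python3 plan.py 0.5635 0.267 0.22 16.8 20
```

```text
t 18.37 pos [0.5635 0.2673 0.1088] yaw 16.81 tilt [ 0.0094 -0.0315 -0.9995] j [16.1 38.3 87.5 -2.3 54.2  0.6] F [-0.5 -0.2 -0.8] op 0.212
[[[-0.0, 0.0, -18.5], 0.0], [[-0.0, 0.1, -18.5], 0.0], [[-0.0, 0.0, -18.5], 0.0], [[-0.0, 0.1, -18.6], 0.0], [[-0.0, 0.0, -18.5], 0.0]]
[[[-0.1, 0.1, -18.6], 0.0], [[0, 0, 0], 0], [[0, 0, 0], 0], [[0, 0, 0], 0], [[0, 0, 0], 0]]
```

Emit:
send_rows([
  [[0.5, 0.6, -14], 0],
  [[0.5, 0.6, -20], 0],
  [[0.5, 0.6, -22], 0],
  [[0.5, 0.6, -22], 0],
  [[0.5, 0.6, -20], 0],
])

```text
time_s: 18.78
position: [0.563, 0.2674, 0.2118]
tcp_rot: [[0.957, 0.289, 0.003], [0.289, -0.957, -0.033], [-0.007, 0.033, -0.999]]
force: [1.4, 0.1, -2.3]
opening: 0.217
```

```bash
python3 plan.py 0.525 0.09 0.21 -11 30;python3 look.py side s13; python3 look.py top t13
```

```text
t 18.78 pos [0.563  0.2674 0.2118] yaw 16.81 tilt [ 0.0028 -0.0333 -0.9994] j [16.1 31.1 82.4 -2.  66.9  0.1] F [ 1.4  0.1 -2.3] op 0.217
[[[-12.5, 22.7, 0.3], 0.069], [[-10.9, 23.5, 0.2], 0.069], [[-9.3, 24.2, 0.3], 0.069], [[-7.6, 24.8, 0.2], 0.07], [[-5.9, 25.3, 0.3], 0.069]]
[[[-4.1, 25.6, 0.2], 0.07], [[-2.3, 25.8, 0.3], 0.069], [[0, 0, 0], 0], [[0, 0, 0], 0], [[0, 0, 0], 0]]
```

View pics/s13.png

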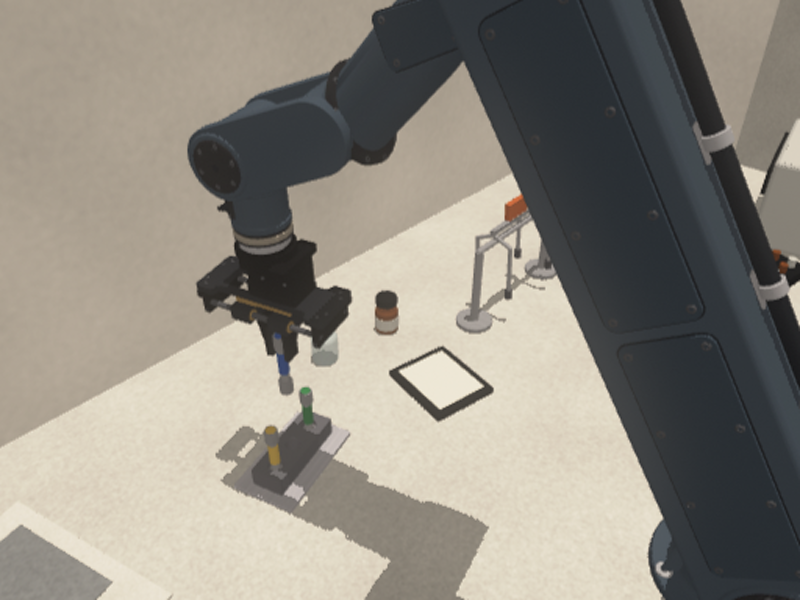

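Emit:
send_rows([
  [[-8, 14, 0], 0.06],
  [[-10, 23, 0], 0.07],
  [[-9, 24, 0], 0.07],
  [[-8, 25, 0], 0.07],
  [[-6, 25, 0], 0.07],
])

```text
time_s: 19.3
position: [0.5397, 0.1538, 0.2177]
tcp_rot: [[0.998, -0.053, 0.014], [-0.052, -0.998, -0.027], [0.016, 0.027, -1.0]]
force: [-0.1, -0.9, -1.1]
opening: 0.212
```

Emit:
send_rows([
  [[-4, 25, 0], 0.07],
  [[-2, 25, 0], 0.07],
  [[0, 10, 5], 0.01],
  [[0, 0, 10], 0],
  [[0, 0, 10], 0],
])

```text
time_s: 19.72
position: [0.5232, 0.0867, 0.1928]
tcp_rot: [[0.977, -0.215, 0.011], [-0.214, -0.976, -0.029], [0.017, 0.026, -1.0]]
force: [-0.4, -0.0, -0.4]
opening: 0.212
```

```bash
python3 - <<'E'
from h import *
b=lambda x,y:((x+.5)*.64-.5,(y+.5)*.64-.5)
for p in [(441,347),(492,387),(440,418),(390,378)]: print(atz('side',b(*p),.012))
E
python3 plan.py 0.525 0.085 0.08 -11 20;python3 look.py wrist w14
```

```text
[ 0.56845454 -0.08208342  0.012     ]
[ 0.43675651 -0.06090637  0.012     ]
[0.45278708 0.05529209 0.012     ]
[0.57744405 0.04192163 0.012     ]
t 19.72 pos [0.5232 0.0867 0.1928] yaw -12.38 tilt [ 0.0114 -0.0288 -0.9995] j [-1.7 25.1 97.8 -2.  56.4 11.7] F [-0.4 -0.  -0.4] op 0.212
[[[0.4, 0.2, 18.8], -0.004], [[0.3, 0.2, 18.8], -0.004], [[0.4, 0.2, 18.8], -0.004], [[0.3, 0.2, 18.8], -0.004], [[0.4, 0.2, 18.8], -0.004]]
[[[0.3, 0.3, 18.8], -0.004], [[0, 0, 0], 0], [[0, 0, 0], 0], [[0, 0, 0], 0], [[0, 0, 0], 0]]
```

View pics/w14.png

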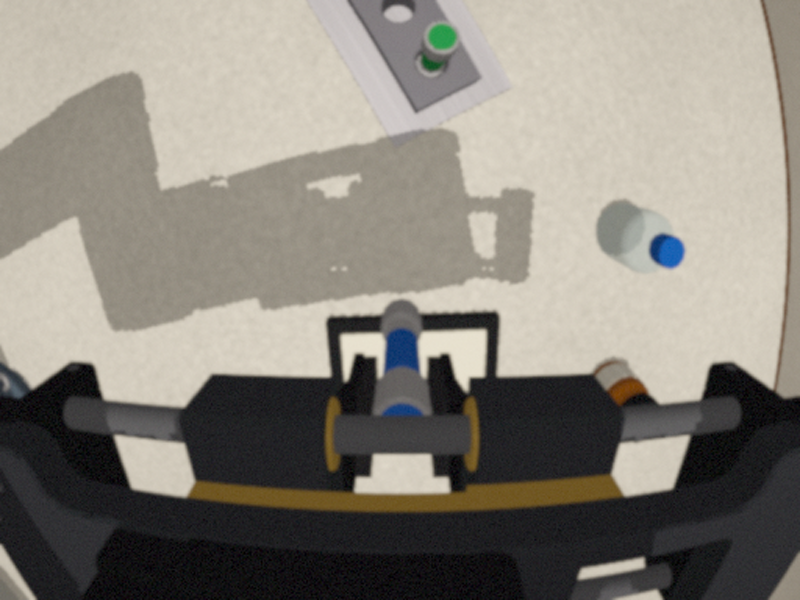

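```bash
python3 - <<'E'
from look import *
c=load('pics/w14.json')
f=lambda x,y:((x+.5)*.64-.5,(y+.5)*.64-.5)
for p in [(328,319),(498,314)]: print('edge',fatz(c,f(*p),.012))
o=fray(c,(0,0))[0];print(o)
E
```

```text
edge [0.46115547 0.05561894 0.012     ]
edge [0.59332643 0.0300973  0.012     ]
[0.53943852 0.16905556 0.35262915]
```

Emit:
send_rows([
  [[0, -0.5, 16], -0.008],
  [[0, -0.7, 22], -0.008],
  [[0, -0.7, 22], -0.008],
  [[0, -0.7, 20], 0],
  [[0, -0.5, 12], 0],
])

```text
time_s: 20.18
position: [0.5248, 0.089, 0.0963]
tcp_rot: [[0.983, -0.185, 0.012], [-0.185, -0.982, -0.027], [0.017, 0.025, -1.0]]
force: [-0.4, 0.0, -1.9]
opening: 0.21
```

```bash
python3 plan.py 0.525 0.085 0.071 -11 20
```

```text
t 20.18 pos [0.5248 0.089  0.0963] yaw -10.66 tilt [ 0.012  -0.0272 -0.9996] j [ -1.5  33.9 102.   -2.2  43.4  10.8] F [-0.4  0.  -1.9] op 0.21
[[[0.5, 2.0, 12.6], 0.003], [[0.5, 1.9, 12.7], 0.003], [[0, 0, 0], 0], [[0, 0, 0], 0], [[0, 0, 0], 0]]
```

Emit:
send_rows([
  [[0, 0, 8], 0],
  [[0, 0, 8], 0],
  [[0, 0, 5], 0],
  [[0, 0, 2], 0],
  [[0, 0, 0], 0],
])

```text
time_s: 20.6
position: [0.5232, 0.0901, 0.0684]
tcp_rot: [[0.983, -0.182, 0.006], [-0.181, -0.983, -0.026], [0.01, 0.025, -1.0]]
force: [0.0, -0.4, -1.3]
opening: 0.215
```

```bash
python3 plan.py;python3 look.py side s15;python3 - <<'E'
import cv2
t=cv2.imread('pics/s15_raw.png');cv2.imwrite('pics/s15c.png',cv2.resize(t[150:300,180:340],(800,750)[:2],interpolation=cv2.INTER_CUBIC)[:600])
E
```

```text
t 20.6 pos [0.5232 0.0901 0.0684] yaw -10.46 tilt [ 0.0056 -0.0264 -0.9996] j [ -1.4  36.7 102.8  -2.3  40.2  10.8] F [ 0.  -0.4 -1.3] op 0.215
```

View pics/s15c.png

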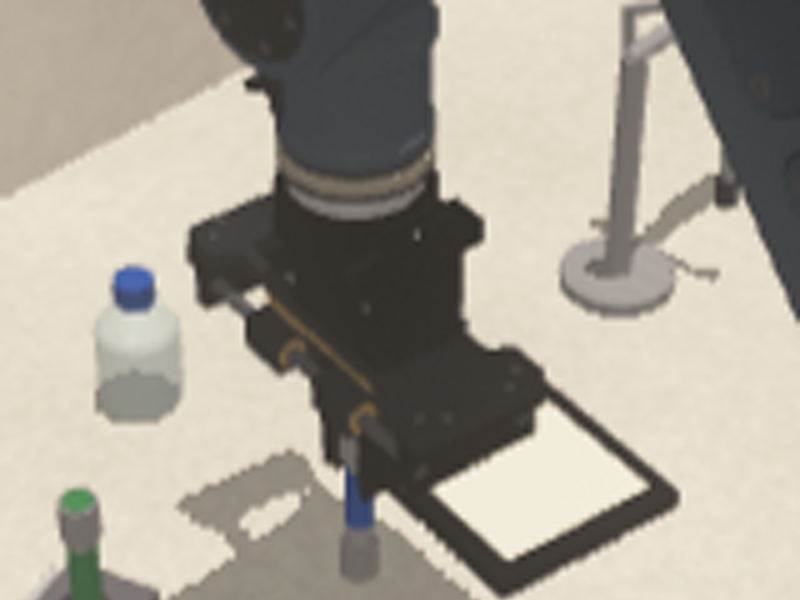

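Emit:
send_rows([
  [[0, 8, 0], 0],
  [[0, 10, 0], 0],
  [[0, 8, 0], 0],
  [[0, 3, 0], 0],
  [[0, 0, 0], 0],
])

```text
time_s: 21.07
position: [0.5195, 0.0582, 0.0722]
tcp_rot: [[0.983, -0.182, 0.012], [-0.181, -0.983, -0.027], [0.017, 0.025, -1.0]]
force: [-0.9, -0.3, -1.2]
opening: 0.213
```

```bash
cat > arc.py <<'E'
from plan import *
import numpy as np
p,y=cur()
E0=np.array([0.523,0.0437]);n=np.array([.19,.982])
d=-(p[:2]-E0)@n*1000; g=p[2]*1000+19
print('d',d.round(1),'g',g.round(1))
for th in [0,10,20,30,40,50,60,64,68]:
    t=np.radians(th);s=78-3*th/60;print(th,'d',round(s*np.sin(t)-10*np.cos(t),1),'g',round(12+s*np.cos(t)+10*np.sin(t),1))
E
python3 arc.py
```

```text
t 21.07 pos [0.5195 0.0582 0.0722] yaw -10.44 tilt [ 0.012  -0.0271 -0.9996] j [ -5.   35.8 104.2  -2.4  39.2   7.3] F [-0.9 -0.3 -1.2] op 0.213
d -13.6 g 91.2
0 d -10.0 g 90.0
10 d 3.6 g 90.1
20 d 16.9 g 87.8
30 d 29.6 g 83.3
40 d 41.2 g 76.6
50 d 51.4 g 68.2
60 d 60.0 g 58.2
64 d 62.8 g 53.8
68 d 65.4 g 49.2
```

Emit:
send_rows([
  [[0, 4, 0.5], 0],
  [[0, 4, 0.5], 0],
  [[0, 4, 0.5], 0],
  [[0, 4, 0.5], 0],
  [[0, 4, 0.5], 0],
])

```text
time_s: 21.48
position: [0.5164, 0.0373, 0.0712]
tcp_rot: [[0.983, -0.184, 0.015], [-0.183, -0.983, -0.025], [0.019, 0.022, -1.0]]
force: [0.1, 2.1, 1.4]
opening: 0.211
```

```bash
python3 arc.py|head -2;python3 look.py side s16;python3 - <<'E'
import cv2
t=cv2.imread('pics/s16_raw.png');cv2.imwrite('pics/s16c.png',cv2.resize(t[180:300,200:340],(700,600),interpolation=cv2.INTER_CUBIC))
E
```

```text
t 21.48 pos [0.5164 0.0373 0.0712] yaw -10.57 tilt [ 0.0148 -0.0253 -0.9996] j [ -7.4  35.6 105.2  -2.1  38.2   4.8] F [0.1 2.1 1.4] op 0.211
d 7.5 g 90.2
```

View pics/s16c.png

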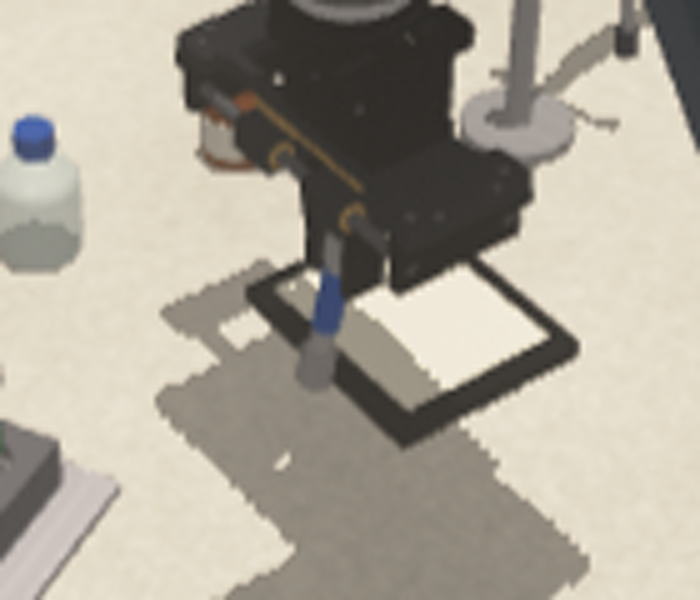

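Emit:
send_rows([
  [[0, 4.5, 0.8], 0],
  [[0, 4.5, 1.2], 0],
  [[0, 4.5, 1.5], 0],
  [[0, 4.5, 2], 0],
  [[0, 4.5, 2.2], 0],
])

```text
time_s: 21.95
position: [0.5125, 0.0131, 0.064]
tcp_rot: [[0.983, -0.183, 0.016], [-0.182, -0.983, -0.026], [0.02, 0.022, -1.0]]
force: [0.4, 1.6, 1.4]
opening: 0.213
```

```bash
python3 arc.py|head -2
```

```text
t 21.95 pos [0.5125 0.0131 0.064 ] yaw -10.51 tilt [ 0.0161 -0.0256 -0.9995] j [-10.3  36.1 106.2  -2.1  36.5   2. ] F [0.4 1.6 1.4] op 0.213
d 32.1 g 83.0
```

Emit:
send_rows([
  [[0, 4, 2.4], 0],
  [[0, 4, 2.6], 0],
  [[0, 4, 3], 0],
  [[0, 3.5, 3.2], 0],
  [[0, 3, 3.2], 0],
])

```text
time_s: 22.37
position: [0.509, -0.0086, 0.0488]
tcp_rot: [[0.983, -0.183, 0.016], [-0.182, -0.983, -0.026], [0.021, 0.023, -1.0]]
force: [-0.5, -0.1, 2.2]
opening: 0.214
```

```bash
python3 arc.py|head -2;python3 look.py side s17;python3 - <<'E'
import cv2
t=cv2.imread('pics/s17_raw.png');cv2.imwrite('pics/s17c.png',cv2.resize(t[180:300,200:340],(700,600),interpolation=cv2.INTER_CUBIC))
E
```

```text
t 22.37 pos [ 0.509  -0.0086  0.0488] yaw -10.51 tilt [ 0.0163 -0.0265 -0.9995] j [-12.8  37.6 107.2  -2.3  34.   -0.4] F [-0.5 -0.1  2.2] op 0.214
d 54.0 g 67.8
```

View pics/s17c.png

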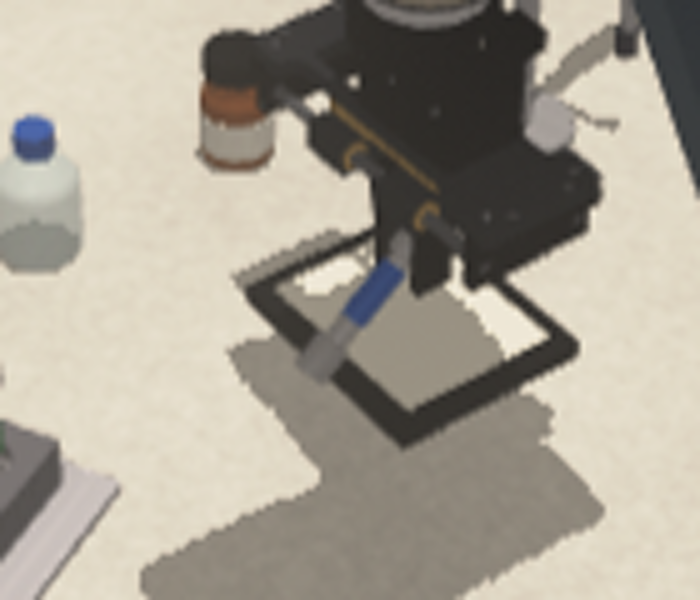

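Emit:
send_rows([
  [[0, 2.5, 3], 0],
  [[0, 2, 3], 0],
  [[0, 2, 3], 0],
  [[0, 1.5, 2.5], 0],
  [[0, 0, 0], 0],
])

```text
time_s: 22.83
position: [0.5075, -0.0189, 0.0356]
tcp_rot: [[0.983, -0.183, 0.016], [-0.183, -0.983, -0.027], [0.02, 0.024, -1.0]]
force: [-1.1, 0.5, 2.0]
opening: 0.215
```

```bash
python3 arc.py|head -2;python3 look.py side s18;python3 - <<'E'
import cv2
t=cv2.imread('pics/s18_raw.png');cv2.imwrite('pics/s18c.png',cv2.resize(t[180:300,200:340],(700,600),interpolation=cv2.INTER_CUBIC))
E
```

```text
t 22.83 pos [ 0.5075 -0.0189  0.0356] yaw -10.52 tilt [ 0.0156 -0.0272 -0.9995] j [-14.   39.1 107.6  -2.4  32.1  -1.4] F [-1.1  0.5  2. ] op 0.215
d 64.4 g 54.6
```

View pics/s18c.png

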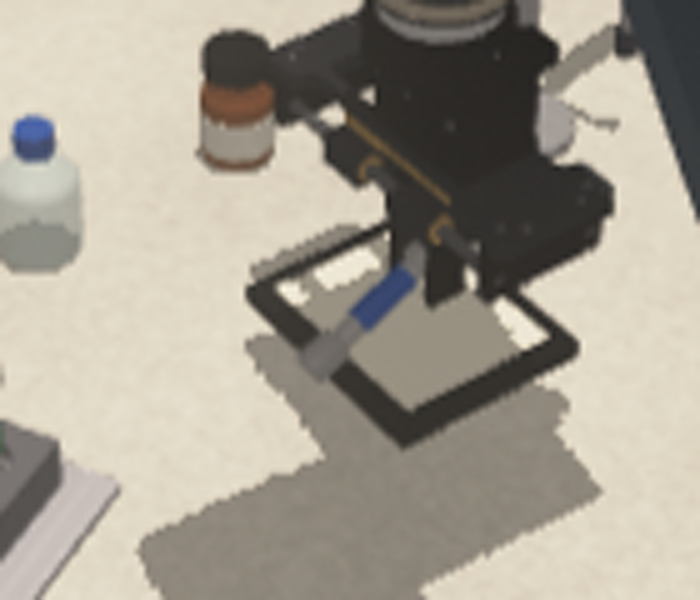

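Emit:
send_rows([
  [[0, 1, -8], 0],
  [[0, 2, -16], 0],
  [[0, 2, -20], 0],
  [[0, 2, -20], 0],
  [[0, 2, -20], 0],
])

```text
time_s: 23.3
position: [0.5, -0.024, 0.1189]
tcp_rot: [[0.984, -0.18, 0.001], [-0.18, -0.983, -0.024], [0.006, 0.024, -1.0]]
force: [0.5, -0.3, -1.2]
opening: 0.217
```

```bash
python3 plan.py 0.508 -0.048 0.159 -11 20;python3 look.py side s19;python3 look.py top t19; python3 - <<'E'
import cv2
t=cv2.imread('pics/s19_raw.png');cv2.imwrite('pics/s19c.png',cv2.resize(t[130:250,220:360],(700,600),interpolation=cv2.INTER_CUBIC))
t=cv2.imread('pics/t19_raw.png');cv2.imwrite('pics/t19c.png',cv2.resize(t[150:270,190:330],(700,600),interpolation=cv2.INTER_CUBIC))
E
```

```text
t 23.3 pos [ 0.5    -0.024   0.1189] yaw -10.39 tilt [ 0.0013 -0.0241 -0.9997] j [-14.7  30.  105.5  -1.9  44.1  -3. ] F [ 0.5 -0.3 -1.2] op 0.217
[[[4.1, 7.4, -13.4], 0.004], [[4.1, 7.4, -13.4], 0.003], [[4.1, 7.3, -13.3], 0.004], [[0, 0, 0], 0], [[0, 0, 0], 0]]
```

View pics/s19c.png

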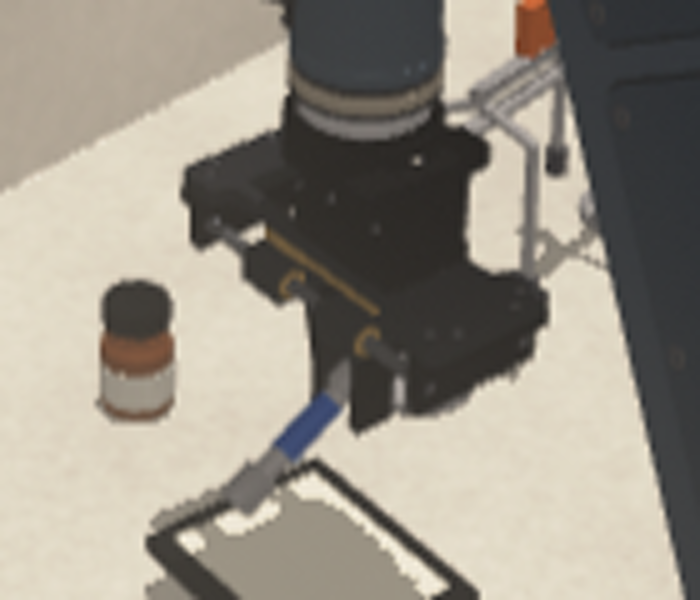

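View pics/t19c.png

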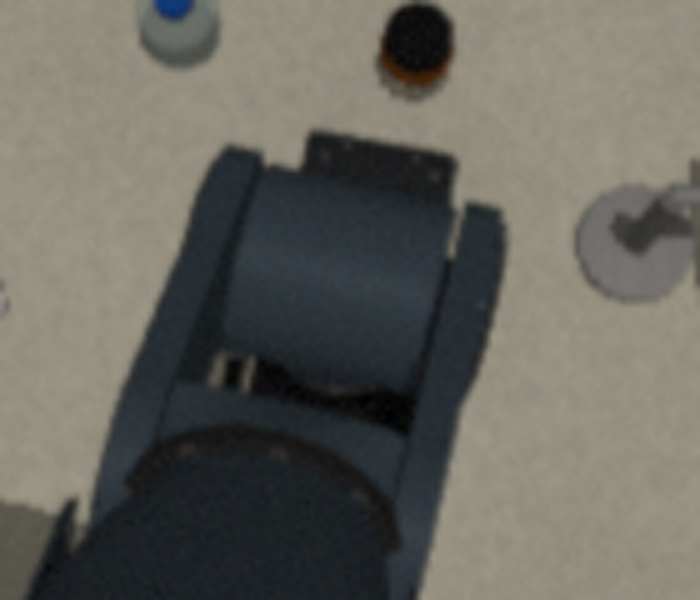

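```bash
cat > th.py <<'E'
from h import *
def run(tcp,z,yaw,pts,off,sc):
    yw=np.radians(yaw);ty=np.array([np.sin(yw),-np.cos(yw),0]);n=-ty
    g=np.array(tcp)-.019*np.array(z)
    q=lambda p:((p[0]+.5)*sc-.5+off[0],(p[1]+.5)*sc-.5+off[1])
    P=[q(p) for p in pts];m=P[1][0]-P[0][0],P[1][1]-P[0][1];print('meas ang',np.degrees(np.arctan2(m[1],m[0])),P)
    for th in [50,55,60,65,70,75]:
        t=np.radians(th);u=n*np.sin(t)+np.array([0,0,-np.cos(t)])
        a=proj('side',g);b=proj('side',g+.085*u);d=b-a;print(th,'ang',round(np.degrees(np.arctan2(d[1],d[0])),1),'grip',a.round(1),'foot',b.round(1),'mid',(g+.035*u).round(4))
E
python3 - <<'E'
from th import run
run([.5,-.024,.1189],[.0013,-.0241,-.9997],-10.4,[(342,383),(247,492)],(220,130),.2)
E
```

```text
meas ang 131.074092296316 [(288.0, 206.2), (269.0, 228.0)]
50 ang 128.4 grip [289.5 205.9] foot [268.5 232.4] mid [0.5048 0.0028 0.1154]
55 ang 131.3 grip [289.5 205.9] foot [267.1 231.3] mid [0.5052 0.0047 0.1178]
60 ang 134.4 grip [289.5 205.9] foot [265.9 230. ] mid [0.5054 0.0063 0.1204]
65 ang 137.4 grip [289.5 205.9] foot [264.8 228.5] mid [0.5057 0.0077 0.1231]
70 ang 140.6 grip [289.5 205.9] foot [264.  226.9] mid [0.5059 0.0088 0.1259]
75 ang 143.9 grip [289.5 205.9] foot [263.3 225. ] mid [0.5061 0.0097 0.1288]
```

```bash
cat > pca.py <<'E'
import cv2,numpy as np,sys
im=cv2.imread(sys.argv[1]).astype(int);b,g,r=im[...,0],im[...,1],im[...,2]
m=((b-r)>40)&((b-g)>25);n,l,st,ce=cv2.connectedComponentsWithStats(m.astype(np.uint8),connectivity=8)
for i in range(1,n):
    if st[i,4]>25:
        ys,xs=np.nonzero(l==i);P=np.c_[xs,ys]-ce[i];w,v=np.linalg.eigh(P.T@P/len(P));d=v[:,1];d=d*np.sign(d[1])
        print(i,st[i],ce[i].round(1),'ang',round(np.degrees(np.arctan2(d[1],d[0])),1),'sd',np.sqrt(w).round(2))
E
python3 pca.py pics/s19_raw.png
python3 - <<'E'
import cv2
t=cv2.imread('pics/s19_raw.png');cv2.imwrite('pics/s19d.png',cv2.resize(t[195:240,255:305],(800,720),interpolation=cv2.INTER_CUBIC)[:600])
E
```

```text
1 [203 203   8   8  46] [206.1 206.4] ang 87.3 sd [1.84 2.05]
2 [276 209  11  12  57] [280.9 214.7] ang 132.7 sd [1.26 3.74]
```

View pics/s19d.png

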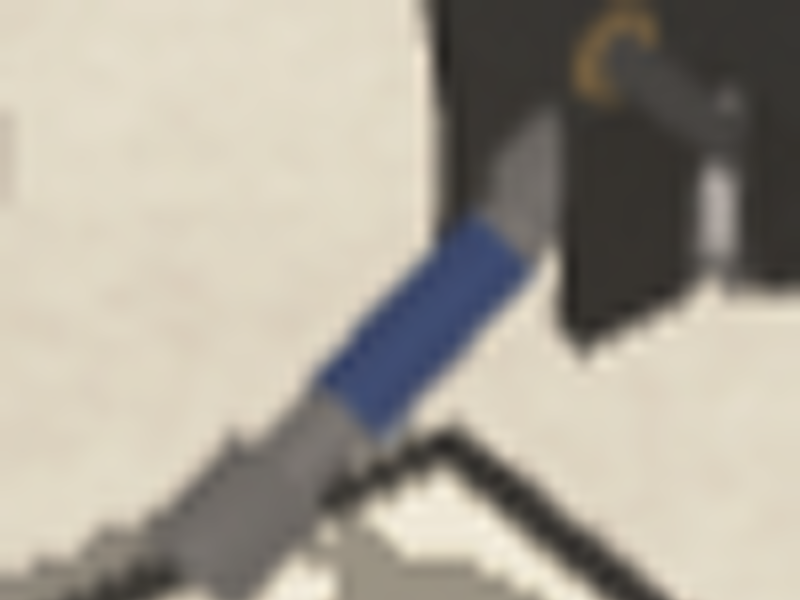

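Emit:
send_rows([
  [[2, 4, -8], 0],
  [[3, 5, -11], 0],
  [[3, 5, -11], 0],
  [[2, 4, -8], 0],
  [[0, 1, -2], 0],
])

```text
time_s: 23.82
position: [0.5061, -0.0442, 0.1616]
tcp_rot: [[0.984, -0.178, 0.002], [-0.178, -0.984, -0.025], [0.007, 0.024, -1.0]]
force: [0.6, -0.0, -0.7]
opening: 0.216
```

```bash
python3 plan.py 0.507 -0.0455 0.1615 -11 20
```

```text
t 23.82 pos [ 0.5061 -0.0442  0.1616] yaw -10.26 tilt [ 0.0022 -0.025  -0.9997] j [-16.8  26.3 102.5  -1.7  50.7  -5.4] F [ 0.6 -0.  -0.7] op 0.216
[[[1.2, 1.1, 0.1], 0.013], [[0, 0, 0], 0], [[0, 0, 0], 0], [[0, 0, 0], 0], [[0, 0, 0], 0]]
```

Emit:
send_rows([
  [[1, 1, 0], 0],
  [[0, 0, 0], 0],
  [[0, 0, 0], 0],
  [[0, 0, 0], 0],
  [[0, 0, 0], 0],
])

```text
time_s: 24.23
position: [0.5051, -0.0452, 0.1595]
tcp_rot: [[0.984, -0.179, -0.003], [-0.179, -0.984, -0.023], [0.001, 0.024, -1.0]]
force: [0.4, -0.9, -2.0]
opening: 0.218
```

```bash
python3 plan.py; python3 look.py side s20; python3 look.py top t20; python3 look.py wrist w20; python3 pca.py pics/s20_raw.png; python3 - <<'E'
from th import run
run([.507,-.0455,.1616],[.0022,-.025,-.9997],-10.3,[(342,383),(247,492)],(220,130),.2)
E
python3 plan.py
```

```text
t 24.23 pos [ 0.5051 -0.0452  0.1595] yaw -10.29 tilt [-0.0027 -0.0234 -0.9997] j [-16.9  26.5 102.5  -1.7  50.7  -5.6] F [ 0.4 -0.9 -2. ] op 0.218
1 [280 192  12  12  60] [285.6 197.1] ang 133.8 sd [1.31 3.85]
2 [203 203   8   8  45] [206.2 206.3] ang 78.4 sd [1.82 2.04]
meas ang 131.074092296316 [(288.0, 206.2), (269.0, 228.0)]
50 ang 128.3 grip [293.7 187.4] foot [272.6 214.1] mid [ 0.5118 -0.0186  0.1581]
55 ang 131.3 grip [293.7 187.4] foot [271.2 212.9] mid [ 0.5121 -0.0168  0.1605]
60 ang 134.4 grip [293.7 187.4] foot [270.  211.5] mid [ 0.5124 -0.0152  0.1631]
65 ang 137.6 grip [293.7 187.4] foot [268.9 209.9] mid [ 0.5126 -0.0138  0.1658]
70 ang 140.9 grip [293.7 187.4] foot [268.1 208.1] mid [ 0.5128 -0.0127  0.1686]
75 ang 144.4 grip [293.7 187.4] foot [267.4 206.2] mid [ 0.513  -0.0118  0.1715]
t 24.38 pos [ 0.5053 -0.0453  0.1597] yaw -10.29 tilt [-0.0022 -0.0236 -0.9997] j [-16.9  26.5 102.5  -1.7  50.7  -5.6] F [ 0.   0.6 -2.1] op 0.216
```

View pics/s20.png

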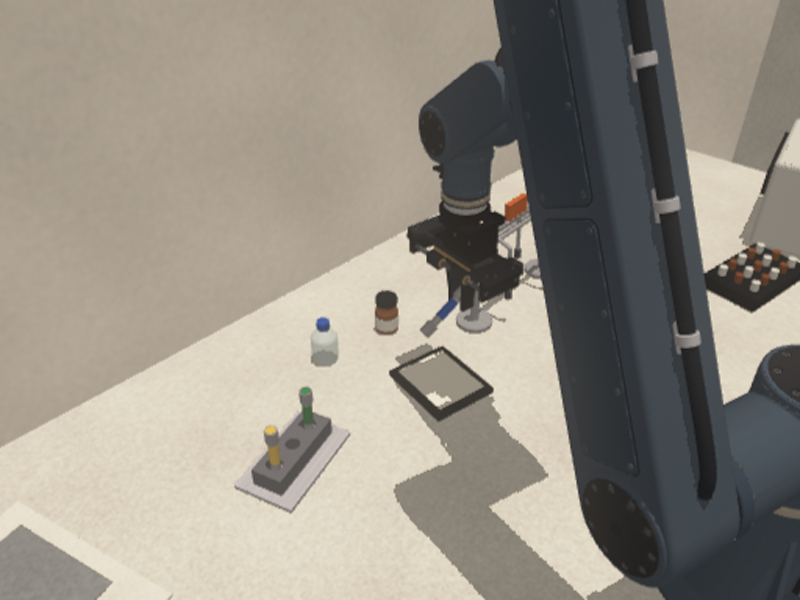

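View pics/t20.png

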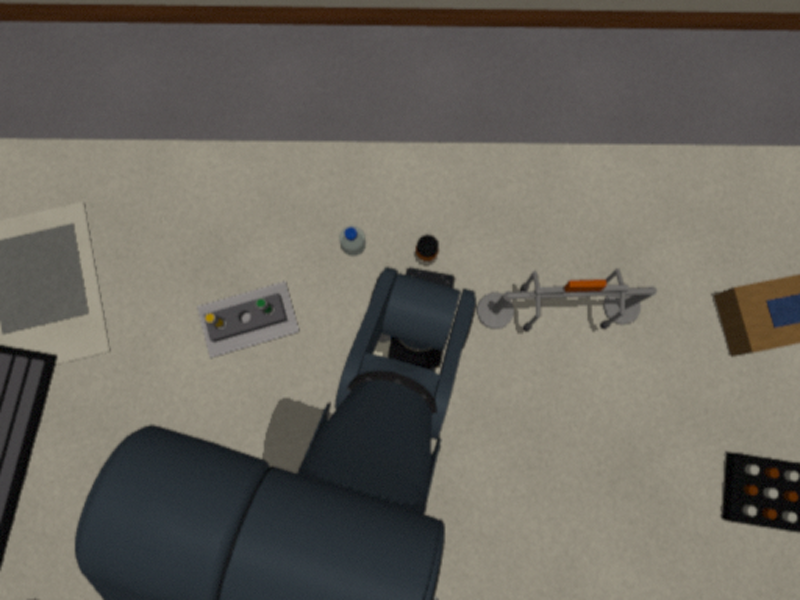

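View pics/w20.png

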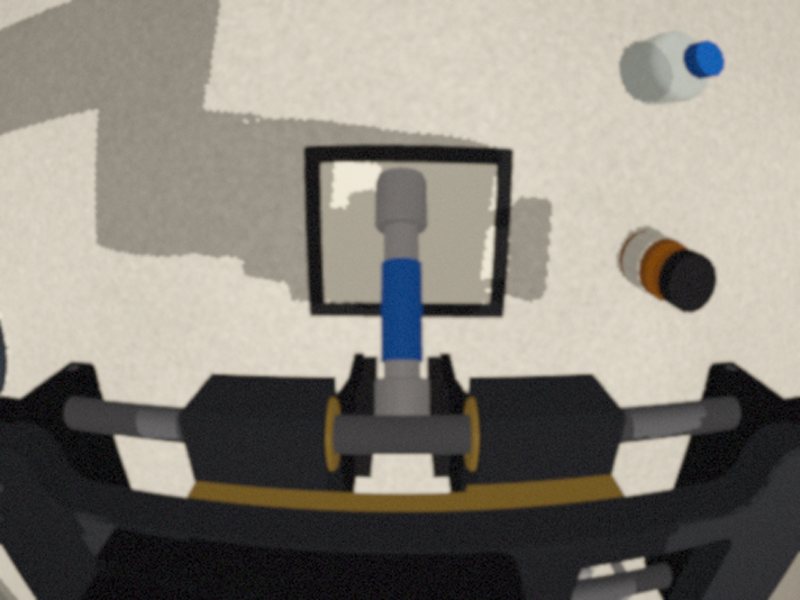

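```bash
python3 - <<'E'
from look import *
from h import atz,proj,tri
c=load('pics/w20.json')
f=lambda x,y:((x+.5)*.64-.5,(y+.5)*.64-.5)
P=[fatz(c,f(*p),.012) for p in [(304,147),(513,150),(311,316),(503,317)]];print(np.array(P),np.mean(P,0))
m=[.5105,-.0155,.1607]
print(proj('side',m),fish(c,m))
# top: guard ridge/feet
for p in [(507,297),(655,291)]: print('bar',atz('top',f(*p),.16))
for p in [(532,291),(615,288)]: print('ridge top?',atz('top',f(*p),.18))
for p in [(605,325),(527,327)]: print('feet near',atz('top',f(*p),.055))
for p in [(526,287),(609,284)]: print('feet far?',atz('top',f(*p),.055))
t=cv2.imread('pics/t20_raw.png');cv2.imwrite('pics/t20c.png',cv2.resize(t[160:225,300:430],(800,400),interpolation=cv2.INTER_CUBIC))
E
```

```text
[[ 0.45871427  0.05386273  0.012     ]
 [ 0.5943917   0.02775392  0.012     ]
 [ 0.43733865 -0.06235917  0.012     ]
 [ 0.57241482 -0.08764913  0.012     ]] [ 0.51571486 -0.01709791  0.012     ]
[284.58951764 198.28763573] (np.float64(255.29469978995218), np.float64(194.24696119910038))
bar [ 0.57835227 -0.19239086  0.16      ]
bar [ 0.5898126  -0.43981759  0.16      ]
ridge top? [ 0.58489029 -0.23024683  0.18      ]
ridge top? [ 0.590624   -0.36659471  0.18      ]
feet near [ 0.54697214 -0.38550712  0.055     ]
feet near [ 0.54269878 -0.24426846  0.055     ]
feet far? [ 0.616029   -0.24458937  0.055     ]
feet far? [ 0.62244489 -0.39661735  0.055     ]
```

View pics/t20c.png

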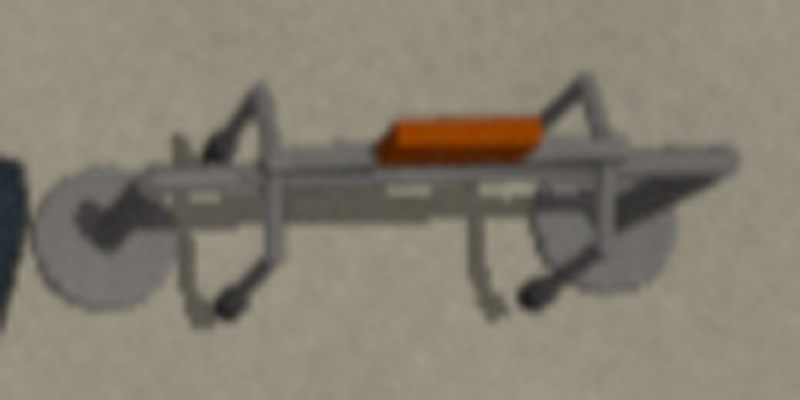

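Emit:
send_rows([
  [[2, 0, -1], 0],
  [[2, 0, -1], 0],
  [[0, 0, 0], 0],
  [[0, 0, 0], 0],
  [[0, 0, 0], 0],
])

```text
time_s: 24.8
position: [0.5099, -0.0458, 0.1618]
tcp_rot: [[0.984, -0.178, -0.002], [-0.178, -0.984, -0.024], [0.002, 0.024, -1.0]]
force: [0.2, 0.1, -1.5]
opening: 0.213
```

```bash
python3 plan.py; python3 look.py side s21; python3 pca.py pics/s21_raw.png; python3 -c "
from rig import bot;bot.hand_in();s=bot.read_state();print(s['time_s'],s['position'],s['opening'])"
```

```text
t 24.8 pos [ 0.5099 -0.0458  0.1618] yaw -10.26 tilt [-0.002  -0.0236 -0.9997] j [-16.8  26.6 101.8  -1.7  51.4  -5.5] F [ 0.2  0.1 -1.5] op 0.213
1 [279 190  12  12  61] [284.2 195.5] ang 132.7 sd [1.31 3.87]
2 [203 203   8   8  42] [206.2 206.1] ang 59.3 sd [1.82 1.96]
the job is handed in; nothing more can be done
the job is handed in; nothing more can be done
```

The job is done and was handed in at about 24.9 s of the 67 s allowed.

- **Guard:** I lifted it off the holder and lowered it astride the rail. On release it hung rolled by about 7°. I nudged it straight with the half-closed fingers and let go again. The last top view shows one pair of legs on each side of the bar, with an estimated roll of about 3°.
- **Blue column:** I drew it out of the middle socket. The moves could not tilt the tool, so I pressed the column's foot lightly (about 2 N) against the light panel's edge. That turned the column in the grip.
- **Final hold:** The side camera puts the lean at about 57–59° from upright, with the top end the higher. The column's middle is at about (0.515, -0.016, 0.163) m. The panel centre is at about (0.515, -0.017), so the middle is roughly 15 cm above it. The column touches only the gripper, and its opening read 0.213 of full, about 18.5 mm on the 20 mm fitting.
- **Bystanders:** The yellow and green columns and both bottles looked unmoved in the last pictures I viewed.

**Disagreements:** My panel-centre estimates from the different cameras differed by up to about 7 mm. The last two lean readings differed by about 2°. The gripper itself ended about 1.4° off vertical, which I could not correct.

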